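# Stack magnets and top plates on the bonding jig and close it

## Robot

A 6-joint arm with a two-finger parallel gripper is mounted at the origin on the work surface. World frame = base frame: x ahead of the robot, y to its left, z up, the work surface at z = 0. Lengths are in m, angles in rad, forces in N, time in s.
With the tool pointing down it reaches from about 0.425 to 0.925 m from the base axis. Payload 12.5 kg.
Tool frame: the origin (TCP) lies on the mounting face of the last link; the fingertips stand 173 mm ahead of it and the grasp point (between the pads) lies 155 mm ahead of it; z points along the fingers, y is the line along which they close (so a half turn about z gives the same grasp; the last joint's range is limited). The gripper opens to 85 mm and grips with 20 to 120 N. Pads are 22 mm wide; open, the fingers measure 114 mm over their backs; the gripper's body (76 mm by 85 mm) begins 54 mm behind the grasp point. The pads swing forward as they close: fully open they stand 13 mm farther back than shut.
Start: joints at [-1.312, 0.491, 1.559, -0, 1.092, -0.106], TCP at [0.223, -0.584, 0.405] pointing down, gripper open.
Joint ranges: [-3.1, 3.1], [-0.84, 2.19], [0.05, 2.79], [-1.13, 4.28], [0.06, 2.93], [-2.69, 2.69]. Speed limits (rad/s): [2.22, 2.22, 2.79, 3.14, 3.14, 3.14].

## Interface

Orientations are given as a rotation vector (axis times angle).
In Python, from workcell import telemetry, vision, close_job gives the robot as it stands. The module is installed in compiled form; this text tells all that it offers.
- The arm moves only by the shell command python3 -m jog 'ROWS'. ROWS is JSON, a list of rows, each a list of 3 entries, a list of its own where there are three numbers: the closure, from 0 (fully open) to 1 (shut), then the shift along the world's x, y, z in cm, then the turn about the world's z in rad. In form: [[grip, [x, y, z], turn], ...]. A call has 1 to 10 rows; each row shifts and turns the commanded pose from where the row before left it; what a row does not reach is not made up. A row lasts 1/8 s, in which the tool goes at most 62.5 mm and 10.7 degrees, less where a joint would pass 70% of its speed; a pose out of reach is approached as far as the arm can. A call is refused whole if a number of a shift passes 6.25 or a number of a turn 0.188, either way. A call with a gripper value outside its range is refused whole. The fingers move at their own pace and stop on an object; the grip force is fixed at half the most. Time passes only in rows, so rows that do not move let the fingers close. It gives the time, the measured TCP pose, the force, the opening and the grip force at its end, in the units of the state.
- telemetry.sense(): the state, without advancing time (a new reading comes with each control period).
- vision.read_camera(name): name is "scene" or "top"; returns a dict with "pixels" (420x560x3 uint8, red, green, blue), "fx", "fy", "cx", "cy" (pixels), "distortion" ([k1, k2, p1, p2, k3] as OpenCV has them; the pictures are not rectified), "origin" and "orientation" of the camera in the world. Camera axes: x right, y down, z forward; pixel columns grow to the right and rows downward; lengths in m; the calibration is good to about 2 mm. A picture is of the moment at which its call begins. There is no depth.
- close_job(): hands the job in; it is judged then, once.
The state is a dict: "clock": time; "qpos": joint angles; "qd": joint speeds; "joint_torque": joint torques, N m; "tcp_pos": TCP position; "ee_rot": TCP orientation; "contact_force": force on the tool from outside, world axes, zero at the start; "ft_torque": the same for the moment, N m; "opening": finger opening in m; "gripper_force": force on a finger pad.
Only numpy, scipy, OpenCV 4.12 (cv2) and the standard library are available. Lean on these libraries where they do the work, as an engineer would, in place of code of your own. Each camera call takes 0.05 s, during which the arm holds its last target. There are 200 camera calls.

## Task

Take the yellow cover off the blue jig and lay it flat on the cork mat, then set every dark magnet disc centred on a round seat of the jig, one to a seat, and a bright steel plate centred on top of each magnet, all flat and with an even rim showing all round; a plate left over may stay on the bench. When all the stacks are right, lay the cover back on the jig so that it drops fully home between the corner pillars, let go of it, and then press it firmly down to confirm it is seated, leaving the bottle, wrench and cup alone throughout.

Things in the scene. Friction and masses are not known exactly. Their poses are not given: they have to be found in the camera images.
- jig: Blue bonding jig fixed to the bench (sizes mm): base plate 150 (its x) x 280 (its y) x 5 thick, with an L-shaped pillar at each corner (arms 16 long, 5 thick, flush with the base's edges, top 48 above the bench); open at the sides. Origin: centre of its underside, on the bench (z = 0). Three round seats stand in a row along its y, 90 apart, the middle one at the centre.
- seat0 (a point): Centre of the top face of round brass-coloured seat 0 on the jig (at jig y = -90): 68 mm diameter, raised 4 above the jig's base plate, its top 9 above the bench and 39 below the pillar tops. Axes as the jig's.
- seat1 (a point): Centre of the top face of round brass-coloured seat 1 on the jig (at jig y = 0): 68 mm diameter, raised 4 above the jig's base plate, its top 9 above the bench and 39 below the pillar tops. Axes as the jig's.
- seat2 (a point): Centre of the top face of round brass-coloured seat 2 on the jig (at jig y = 90): 68 mm diameter, raised 4 above the jig's base plate, its top 9 above the bench and 39 below the pillar tops. Axes as the jig's.
- cover: Loose yellow cover, 0.3 kg (sizes mm): flat open frame 150 (its x) x 280 (its y), 5 thick, a 30 wide bridge along y, open gaps beside it. Four corner blocks below, 8 deep, drop inside the jig pillars with 3 play each way. Origin: centre, level with the blocks' underside (frame top 13 above it). It starts home on the jig; home, its origin is 40 above the jig's. Either way round fits.
- mat: Flat cork mat fixed to the bench, 160 mm (its x) x 290 mm (its y) x 3 mm thick, the place for the cover while it is off. Origin: centre of its underside, on the bench.
- cover_handle (a point): Centre of the top of the cover's black handle: an upright block 20 mm wide (cover x) x 64 long (cover y) x 40 tall standing at the cover's centre; its top is 53 above the cover's origin. Grip it across cover x.
- magnet1: Dark grey ferrite magnet disc, 60 mm diameter x 14 mm thick, 0.19 kg or so, lying flat. Origin: centre of its underside, z up its axis. Either two or three magnets are present (None from the start: absent).
- magnet2: Dark grey ferrite magnet disc, 60 mm diameter x 14 mm thick, 0.19 kg or so, lying flat. Origin: centre of its underside, z up its axis. Either two or three magnets are present (None from the start: absent).
- magnet3: Dark grey ferrite magnet disc, 60 mm diameter x 14 mm thick, 0.19 kg or so, lying flat. Origin: centre of its underside, z up its axis. Either two or three magnets are present (None from the start: absent).
- plate1: Bright steel top plate, a plain disc 52 mm diameter x 10 mm thick, 0.13 kg or so, lying flat. Origin: centre of its underside, z up its axis. All three plates are always present; any plate suits any magnet.
- plate2: Bright steel top plate, a plain disc 52 mm diameter x 10 mm thick, 0.13 kg or so, lying flat. Origin: centre of its underside, z up its axis. All three plates are always present; any plate suits any magnet.
- plate3: Bright steel top plate, a plain disc 52 mm diameter x 10 mm thick, 0.13 kg or so, lying flat. Origin: centre of its underside, z up its axis. All three plates are always present; any plate suits any magnet.
- glue_bottle: Bystander: closed glue bottle, 56 mm diameter x 130 mm tall, standing beyond the work. Origin: centre of its underside.
- wrench: Bystander: steel wrench lying on the bench at the right of the work. Origin: its middle, on the underside.
- screw_cup: Bystander: grey plastic cup, 70 mm diameter x 60 mm tall, standing at the left of the work. Origin: centre of its underside.
There are look-alikes about, which are no part of the job. What is shaped like the plate3 but green is not meant. Leave any pink look-alike of the plate1 alone.

How it is judged:
On the way, in this order (a step that is already met when the one before it is completed fails the run):
1. the cover lies flat on the mat and is let go (horizontal distance between cover and mat below 0.06 m and height (world z) of cover below 0.01 m and angle between cover's own z axis and vertical below 0.05 rad and contact force between the fingers and anything else below 0.3 N), for 0.2 s.
2. every magnet present lies centred on a seat with a plate centred on it, and nothing is touched (((horizontal distance between magnet1 and seat0 below 0.004 m and z of magnet1 in the frame of jig between 0.0075 and 0.0107 m) or (horizontal distance between magnet1 and seat1 below 0.004 m and z of magnet1 in the frame of jig between 0.0075 and 0.0107 m) or (horizontal distance between magnet1 and seat2 below 0.004 m and z of magnet1 in the frame of jig between 0.0075 and 0.0107 m)) and angle between each of magnet1, magnet2, magnet3's own z axis and vertical below 0.05 rad and ((horizontal distance between plate1 and magnet1 below 0.004 m and z of plate1 in the frame of magnet1 between 0.0115 and 0.0165 m and angle between plate1's own z axis and vertical below 0.05 rad) or (horizontal distance between plate2 and magnet1 below 0.004 m and z of plate2 in the frame of magnet1 between 0.0115 and 0.0165 m and angle between plate2's own z axis and vertical below 0.05 rad) or (horizontal distance between plate3 and magnet1 below 0.004 m and z of plate3 in the frame of magnet1 between 0.0115 and 0.0165 m and angle between plate3's own z axis and vertical below 0.05 rad)) and ((horizontal distance between magnet2 and seat0 below 0.004 m and z of magnet2 in the frame of jig between 0.0075 and 0.0107 m) or (horizontal distance between magnet2 and seat1 below 0.004 m and z of magnet2 in the frame of jig between 0.0075 and 0.0107 m) or (horizontal distance between magnet2 and seat2 below 0.004 m and z of magnet2 in the frame of jig between 0.0075 and 0.0107 m)) and ((horizontal distance between plate1 and magnet2 below 0.004 m and z of plate1 in the frame of magnet2 between 0.0115 and 0.0165 m and angle between plate1's own z axis and vertical below 0.05 rad) or (horizontal distance between plate2 and magnet2 below 0.004 m and z of plate2 in the frame of magnet2 between 0.0115 and 0.0165 m and angle between plate2's own z axis and vertical below 0.05 rad) or (horizontal distance between plate3 and magnet2 below 0.004 m and z of plate3 in the frame of magnet2 between 0.0115 and 0.0165 m and angle between plate3's own z axis and vertical below 0.05 rad)) and ((horizontal distance between magnet3 and seat0 below 0.004 m and z of magnet3 in the frame of jig between 0.0075 and 0.0107 m) or (horizontal distance between magnet3 and seat1 below 0.004 m and z of magnet3 in the frame of jig between 0.0075 and 0.0107 m) or (horizontal distance between magnet3 and seat2 below 0.004 m and z of magnet3 in the frame of jig between 0.0075 and 0.0107 m)) and ((horizontal distance between plate1 and magnet3 below 0.004 m and z of plate1 in the frame of magnet3 between 0.0115 and 0.0165 m and angle between plate1's own z axis and vertical below 0.05 rad) or (horizontal distance between plate2 and magnet3 below 0.004 m and z of plate2 in the frame of magnet3 between 0.0115 and 0.0165 m and angle between plate2's own z axis and vertical below 0.05 rad) or (horizontal distance between plate3 and magnet3 below 0.004 m and z of plate3 in the frame of magnet3 between 0.0115 and 0.0165 m and angle between plate3's own z axis and vertical below 0.05 rad)) and contact force between the fingers and anything else below 0.3 N), for 0.2 s.
3. the cover lies fully home on the jig and is let go (horizontal distance between cover and jig below 0.005 m and z of cover in the frame of jig between 0.037 and 0.0425 m and angle between cover's own z axis and vertical below 0.03 rad and angle between the y axis of cover and the y axis of jig, either way round below 0.04 rad and contact force between the fingers and anything else below 0.3 N), for 0.2 s.
4. the seated cover is pressed down on the jig (8 N or more between them, its own weight of 2.5 to 4 N included) (horizontal distance between cover and jig below 0.005 m and z of cover in the frame of jig between 0.037 and 0.0425 m and angle between cover's own z axis and vertical below 0.03 rad and angle between the y axis of cover and the y axis of jig, either way round below 0.04 rad and contact force between cover and jig above 8 N), for 0.1 s.
At the end, for the whole second after the job is handed in: Every magnet present lies flat within 4 mm of the centre of a seat, a plate lies flat within 4 mm of each magnet's centre, the cover lies level and fully home (within 2.5 mm of height, 5 mm of centre), and all is at rest (((horizontal distance between magnet1 and seat0 below 0.004 m and z of magnet1 in the frame of jig between 0.0075 and 0.0107 m) or (horizontal distance between magnet1 and seat1 below 0.004 m and z of magnet1 in the frame of jig between 0.0075 and 0.0107 m) or (horizontal distance between magnet1 and seat2 below 0.004 m and z of magnet1 in the frame of jig between 0.0075 and 0.0107 m)) and angle between each of magnet1, magnet2, magnet3's own z axis and vertical below 0.05 rad and ((horizontal distance between plate1 and magnet1 below 0.004 m and z of plate1 in the frame of magnet1 between 0.0115 and 0.0165 m and angle between plate1's own z axis and vertical below 0.05 rad) or (horizontal distance between plate2 and magnet1 below 0.004 m and z of plate2 in the frame of magnet1 between 0.0115 and 0.0165 m and angle between plate2's own z axis and vertical below 0.05 rad) or (horizontal distance between plate3 and magnet1 below 0.004 m and z of plate3 in the frame of magnet1 between 0.0115 and 0.0165 m and angle between plate3's own z axis and vertical below 0.05 rad)) and ((horizontal distance between magnet2 and seat0 below 0.004 m and z of magnet2 in the frame of jig between 0.0075 and 0.0107 m) or (horizontal distance between magnet2 and seat1 below 0.004 m and z of magnet2 in the frame of jig between 0.0075 and 0.0107 m) or (horizontal distance between magnet2 and seat2 below 0.004 m and z of magnet2 in the frame of jig between 0.0075 and 0.0107 m)) and ((horizontal distance between plate1 and magnet2 below 0.004 m and z of plate1 in the frame of magnet2 between 0.0115 and 0.0165 m and angle between plate1's own z axis and vertical below 0.05 rad) or (horizontal distance between plate2 and magnet2 below 0.004 m and z of plate2 in the frame of magnet2 between 0.0115 and 0.0165 m and angle between plate2's own z axis and vertical below 0.05 rad) or (horizontal distance between plate3 and magnet2 below 0.004 m and z of plate3 in the frame of magnet2 between 0.0115 and 0.0165 m and angle between plate3's own z axis and vertical below 0.05 rad)) and ((horizontal distance between magnet3 and seat0 below 0.004 m and z of magnet3 in the frame of jig between 0.0075 and 0.0107 m) or (horizontal distance between magnet3 and seat1 below 0.004 m and z of magnet3 in the frame of jig between 0.0075 and 0.0107 m) or (horizontal distance between magnet3 and seat2 below 0.004 m and z of magnet3 in the frame of jig between 0.0075 and 0.0107 m)) and ((horizontal distance between plate1 and magnet3 below 0.004 m and z of plate1 in the frame of magnet3 between 0.0115 and 0.0165 m and angle between plate1's own z axis and vertical below 0.05 rad) or (horizontal distance between plate2 and magnet3 below 0.004 m and z of plate2 in the frame of magnet3 between 0.0115 and 0.0165 m and angle between plate2's own z axis and vertical below 0.05 rad) or (horizontal distance between plate3 and magnet3 below 0.004 m and z of plate3 in the frame of magnet3 between 0.0115 and 0.0165 m and angle between plate3's own z axis and vertical below 0.05 rad)) and horizontal distance between cover and jig below 0.005 m and z of cover in the frame of jig between 0.037 and 0.0425 m and angle between cover's own z axis and vertical below 0.03 rad and angle between the y axis of cover and the y axis of jig, either way round below 0.04 rad and linear speed of each of magnet1, magnet2, magnet3, cover below 0.02 m/s); the robot touches nothing.
It fails at once if the glue bottle is moved more than 3 cm or tipped (distance of glue_bottle from where it was at the start of the episode above 0.03 m or angle between glue_bottle's own z axis and vertical above 0.5 rad).
It fails at once if the wrench is moved more than 3 cm or tipped (distance of wrench from where it was at the start of the episode above 0.03 m or angle between wrench's own z axis and vertical above 0.5 rad).
It fails at once if the cup is moved more than 3 cm or tipped (distance of screw_cup from where it was at the start of the episode above 0.03 m or angle between screw_cup's own z axis and vertical above 0.5 rad).
Of magnet1, magnet2, magnet3 only 2 to 3 are there at a start; the rules pass over those that are not, and their reading is None.
At some moment in a run one of magnet1, magnet2, magnet3 may be knocked a few centimetres aside while the robot is not near it.
It also fails if it takes over 210 s, if anything falls off the work surface, if the arm or the gripper's body presses on something with over 40 N, if the wrist force passes 120 N, or if a joint passes its speed limit or range.

## Working session

There is one attempt and no reset: what is moved stays moved. The work goes in short steps, Python scripts to look and compute and a shell command to move; the robot and the scene stay as the last step left them, time stands still between calls to the robot, and variables do not carry over. Pictures are saved under pics/ and viewed, at most 16 in all, crops included, and the job is handed in when it is done.

```bash
mkdir -p pics
cat > h.py <<'E'
import numpy as np, cv2
from workcell import telemetry, vision
from scipy.spatial.transform import Rotation as R
def cam(n):
    d=vision.read_camera(n)
    d['K']=np.array([[d['fx'],0,d['cx']],[0,d['fy'],d['cy']],[0,0,1.]]);d['D']=np.array(d['distortion'],float)
    o=np.array(d['orientation'],float)
    d['R']=R.from_rotvec(o).as_matrix() if o.shape==(3,) else o
    d['o']=np.array(d['origin'],float);return d
def save(d,f,box=None,s=1):
    im=d['pixels'][...,::-1]
    if box: im=im[box[1]:box[3],box[0]:box[2]]
    cv2.imwrite('pics/'+f,cv2.resize(im,None,fx=s,fy=s,interpolation=cv2.INTER_CUBIC))
def pt(d,uv,z):
    u=cv2.undistortPoints(np.array(uv,float).reshape(-1,1,2),d['K'],d['D']).reshape(-1,2)
    r=np.c_[u,np.ones(len(u))]@d['R'].T
    return d['o']+r*((z-d['o'][2])/r[:,2])[:,None]
def px(d,P):
    P=np.array(P,float).reshape(-1,3)
    Rt=d['R'].T
    return cv2.projectPoints(P,cv2.Rodrigues(Rt)[0],-Rt@d['o'],d['K'],d['D'])[0].reshape(-1,2)
E
python3 - <<'E'
from h import *
s=telemetry.sense();print(s)
for n in('scene','top'):
    d=cam(n);save(d,n+'0.png');print(n,d['o'],d['R'].round(3).tolist(),d['fx'],d['D'])
E
```

```text
{'clock': 0.0, 'qpos': array([-1.31159193e+00,  4.91582310e-01,  1.55949815e+00,  2.29573708e-05,
        1.09171289e+00, -1.05632246e-01]), 'qd': array([-0.00217472, -0.00044095, -0.00114129, -0.00027743,  0.00045246,
       -0.0007905 ]), 'joint_torque': array([ 2.60654553e-03, -6.18433213e+01, -2.61592108e+01, -3.49602919e-05,
        4.06920313e-03,  5.43281976e-05]), 'tcp_pos': array([ 0.2229905 , -0.58381928,  0.40409672]), 'ee_rot': array([-3.08829110e+00, -5.69677150e-01,  1.12740691e-04]), 'contact_force': array([-0.29650254, -0.31109631,  0.01659149]), 'ft_torque': array([-0.02314069,  0.07134909,  0.02470086]), 'gripper_force': 0.0, 'opening': 0.08527973262133684}
scene [ 1.34086114 -0.14123298  0.86788647] [[0.176, 0.69, -0.703], [0.984, -0.124, 0.125], [-0.001, -0.714, -0.701]] 416.6853879463431 [-0.12918784  0.          0.          0.          0.        ]
top [ 0.42667915 -0.01931646  1.2587075 ] [[0.024, -0.992, 0.125], [-0.999, -0.021, 0.031], [-0.028, -0.125, -0.992]] 470.05189370088334 [-0.11286527  0.          0.          0.          0.        ]
```

View pics/scene0.png

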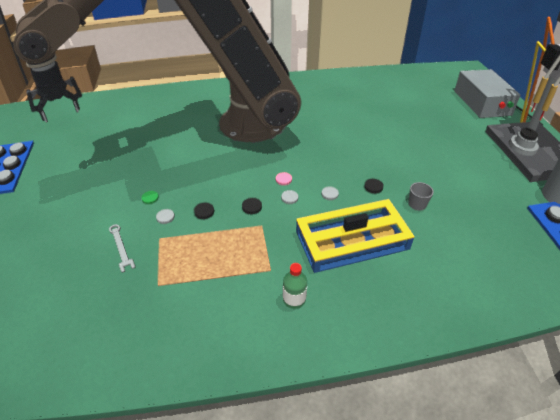

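View pics/top0.png

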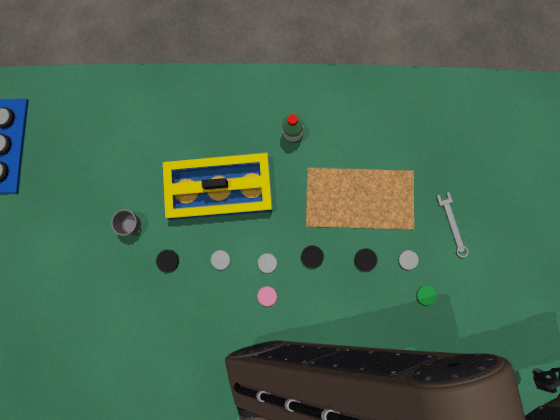

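The scene has three magnets, top-view pixels (167,261), (312,257) and (366,260). The three plates are at (220,260), (267,263) and (409,260).

What could be mistaken for them:
- **Pink disc (267,296):** look-alike, leave alone.
- **Green disc (427,295):** look-alike, leave alone.
- **Discs on the racks at the left edge (about (5,117) to (0,170)):** off the job.

The jig with its cover is at (217,186), the mat at (360,198), the bottle at (292,130), the cup at (125,222) and the wrench at (452,225).

```bash
cat >> h.py <<'E'
def hsv(d): return cv2.cvtColor(d['pixels'],cv2.COLOR_RGB2HSV)
def mask(d,kind):
    h=hsv(d);H,S,V=[h[...,i].astype(int) for i in range(3)]
    m={'dark':(V<45),'plate':(S<45)&(V>120),'yellow':(H>22)&(H<35)&(S>150)&(V>120),
       'cork':(H>5)&(H<22)&(S>80)&(V>110),'brass':(H>10)&(H<24)&(S>80)&(V>80),'blue':(H>100)&(H<130)&(S>120)}[kind]
    return m.astype(np.uint8)*255
def blobs(d,kind,z,box=None,lo=150,hi=1e5):
    m=mask(d,kind)
    if box: k=np.zeros_like(m);k[box[1]:box[3],box[0]:box[2]]=1;m=m*k
    m=cv2.morphologyEx(m,cv2.MORPH_OPEN,np.ones((3,3)))
    out=[]
    for c in cv2.findContours(m,cv2.RETR_EXTERNAL,cv2.CHAIN_APPROX_NONE)[0]:
        if not lo<cv2.contourArea(c)<hi: continue
        P=(pt(d,c.reshape(-1,2),z)[:,:2]*1000).astype(np.float32)
        (e,ax,an)=cv2.fitEllipse(cv2.convexHull(P)) if len(c)>20 else ((0,0),(0,0),0)
        out.append((c.reshape(-1,2).mean(0).round(),np.round(e,1),np.round(ax,1),cv2.minAreaRect(P)))
    return out
def tool():
    s=telemetry.sense();M=R.from_rotvec(s['ee_rot']).as_matrix()
    return s['tcp_pos'],np.degrees(np.arctan2(M[1,1],M[0,1])),s
E
python3 - <<'E'
from h import *
for n,bx in(('top',(130,130,440,290)),('scene',(130,160,440,280))):
    d=cam(n)
    for k,z in(('dark',.007),('plate',.005),('yellow',.053),('cork',.003)):
        for b in blobs(d,k,z,bx,100 if n=='scene' else 200): print(n,k,b[0],b[1],b[2],np.round(b[3][0],1),np.round(b[3][1],1),round(b[3][2],2))
    if n=='top': save(d,'crop1.png',(130,140,440,320),2.5)
p,a,s=tool();print(p,a)
E
```

```text
top dark [167. 261.] [429.5 326.7] [55.5 60.3] [429.4 325.7] [53.6 57.9] 1.87
top dark [365. 260.] [ 446.6 -202.4] [55.5 58.3] [ 446.7 -203.1] [55.8 56.5] 45.71
top dark [312. 256.] [451.8 -60.8] [55.5 57.5] [452.9 -60. ] [52.9 55.7] 1.27
top plate [267. 263.] [432.5  58.3] [49.9 51.7] [432.9  57.8] [50.3 47.9] 1.48
top plate [408. 259.] [ 449.1 -318. ] [50.4 51.2] [ 449.4 -317.5] [50.5 49.5] 45.74
top plate [220. 259.] [437.6 184.1] [50.6 51.4] [437.6 183.7] [50.7 48.5] 2.06
top yellow [216. 185.] [631.4 187.7] [200.5 356.1] [630.7 194.5] [151.2 280.5] 5.87
top cork [360. 198.] [ 597.7 -190. ] [300.9 353.5] [ 611.8 -187.6] [289.1 160.4] 89.45
scene dark [355. 223.] [575.7 217.8] [43.7 78.1] [579.1 221.3] [70.6 36.3] 87.84
scene plate [165. 216.] [ 448.8 -319. ] [50.7 58.6] [ 447.7 -319.1] [52.9 54.7] 51.11
scene plate [289. 197.] [431.9  57.6] [48.3 60.3] [432.5  57.6] [45.9 58.2] 79.43
scene plate [330. 193.] [437.2 183. ] [49.7 59.1] [438.5 181.9] [46.5 56.1] 75.47
scene yellow [353. 230.] [634.5 192. ] [183.4 383.2] [633.9 193.1] [152.1 281.2] 5.99
scene cork [326. 245.] [637.7 118. ] [34.7 46. ] [636.4 117.6] [28.6 42.4] 3.87
scene cork [352. 238.] [627.2 197.5] [32.4 75.8] [628.2 196.2] [27.5 66.1] 6.11
scene cork [382. 232.] [619. 287.] [32.1 73.8] [618.5 286.9] [28.4 66.1] 3.65
scene cork [213. 255.] [ 608.8 -183.1] [196.3 372. ] [ 614.3 -189.3] [289.1 161.6] 89.98
[ 0.22298398 -0.58386013  0.40437064] -69.10166257299387
```

View pics/crop1.png

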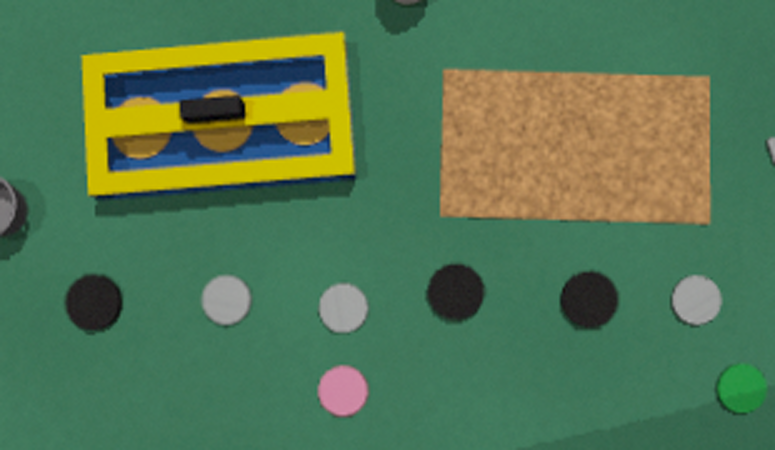

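The crop confirms the choice. The black discs at crop (93,302), (455,292) and (588,299) are the magnets, and the grey discs at (226,300), (343,308) and (696,300) are the plates; pink and green are left alone. The cover and jig centre is about (631.5,193.5) mm with yaw +5.9°. The mat centre is about (613,-188.5) with yaw near 0.

```bash
python3 -m jog '[[0.4,[2.9,5.5,0],0.09],[0.4,[2.9,5.5,0],0.1],[0.4,[2.9,5.5,0],0.09],[0.4,[2.9,5.5,0],0.1],[0.4,[2.9,5.5,0],0.09],[0.4,[2.9,5.5,0],0.1],[0.4,[2.9,5.5,0],0.09],[0.4,[2.9,5.5,0],0.1],[0.4,[2.9,5.5,0],0.09],[0.4,[2.9,5.5,0],0.1]]' | tail -c 700; python3 -m jog '[[0.4,[2.9,5.5,0],0.09],[0.4,[2.9,5.5,0],0.09],[0.4,[2.9,5.5,0],0.09],[0.4,[2.9,5.5,0],0.1],[0.4,[0,0,0],0],[0.4,[0,0,0],0]]' | tail -c 700
cat > st.py <<'E'
import sys; from h import *
p,a,s=tool(); print('t',round(s['clock'],2),'tcp mm',(p*1000).round(1),'yaw',round(a,2),'open',round(s['opening']*1000,1),'F',np.round(s['contact_force'],1),'grip',round(s['gripper_force'],1))
if len(sys.argv)>2:
    g=np.array([float(sys.argv[1]),float(sys.argv[2])]); print('shift cm',((g-p[:2]*1000)/10).round(2))
    if len(sys.argv)>3:
        t=(float(sys.argv[3])-a+90)%180-90; print('turn',round(np.radians(t),3))
    if len(sys.argv)>4: print('dz cm',round((float(sys.argv[4])-p[2]*1000)/10,2))
E
python3 st.py 631.5 193.5 5.9 233
```

```text
clock: 1.45
tcp_pos: [0.5136, -0.0318, 0.4048]
ee_rot: [2.483, 1.924, 0.0]
contact_force: [0.8, -0.9, 0.2]
opening: 0.0515
gripper_force: 0.0
clock: 2.2
tcp_pos: [0.6287, 0.186, 0.4042]
ee_rot: [-2.091, -2.344, 0.002]
contact_force: [-0.0, 0.6, 0.1]
opening: 0.0511
gripper_force: 0.0
t 2.2 tcp mm [628.7 186.  404.2] yaw 6.52 open 51.1 F [-0.   0.6  0.1] grip 0.0
shift cm [0.28 0.75]
turn -0.011
dz cm -17.12
```

```bash
python3 -m jog '[[0.4,[0.28,0.75,-2],-0.011],[0.4,[0,0,-4],0],[0.4,[0,0,-4],0],[0.4,[0,0,-3],0],[0.4,[0,0,-2],0],[0.4,[0,0,-1],0],[0.4,[0,0,-1],0],[0.4,[0,0,0],0]]' | tail -c 250;python3 st.py 631.5 193.5 5.9 233;  python3 -m jog '[[1,[0,0,0],0],[1,[0,0,0],0],[1,[0,0,0],0],[1,[0,0,0],0],[1,[0,0,0],0],[1,[0,0,0],0]]' >/dev/null; python3 st.py 631.5 193.5 5.9 233
```

```text
clock: 3.2
tcp_pos: [0.6317, 0.1934, 0.2344]
ee_rot: [-2.104, -2.332, 0.001]
contact_force: [-0.6, 0.2, 0.3]
opening: 0.0511
gripper_force: 0.0
t 3.2 tcp mm [631.7 193.4 234.4] yaw 5.88 open 51.1 F [-0.6  0.2  0.3] grip 0.0
shift cm [-0.02  0.01]
turn 0.0
dz cm -0.14
t 3.95 tcp mm [632.  193.7 235.6] yaw 5.9 open 18.9 F [-0.1 -0.2  6.4] grip 59.6
shift cm [-0.05 -0.02]
turn -0.0
dz cm -0.26
```

```bash
python3 -m jog '[[1,[0,0,1],0],[1,[0,0,1],0],[1,[0,0,2],0],[1,[0,0,3],0],[1,[0,0,3],0],[1,[0,0,3],0],[1,[0,0,2],0],[1,[0,0,0],0]]' >/dev/null; python3 st.py; python3 -m jog '[[1,[-0.2,-3.8,0],-0.01],[1,[-0.2,-3.8,0],-0.01],[1,[-0.2,-3.8,0],-0.01],[1,[-0.2,-3.8,0],-0.01],[1,[-0.2,-3.8,0],-0.01],[1,[-0.2,-3.8,0],-0.01],[1,[-0.2,-3.8,0],-0.01],[1,[-0.2,-3.8,0],-0.01],[1,[-0.2,-3.8,0],-0.01],[1,[-0.1,-3.8,0],-0.01]]' >/dev/null;  python3 -m jog '[[1,[0,0,0],0],[1,[0,0,0],0]]' >/dev/null; python3 st.py 613 -188.5 0 197
```

```text
t 4.95 tcp mm [631.6 193.6 386.5] yaw 5.9 open 19.1 F [-0.6 -0.5 -2.7] grip 59.1
t 6.45 tcp mm [ 612.6 -186.1  383.8] yaw 0.15 open 19.1 F [-0.7 -0.5 -3.6] grip 59.0
shift cm [ 0.04 -0.24]
turn -0.003
dz cm -18.68
```

```bash
python3 -m jog '[[1,[0,-0.2,-4],0],[1,[0,0,-4],0],[1,[0,0,-4],0],[1,[0,0,-3],0],[1,[0,0,-1.5],0],[1,[0,0,-1],0],[1,[0,0,-0.5],0],[1,[0,0,-0.3],0],[1,[0,0,0],0]]' >/dev/null; python3 st.py 613 -188.5 0 198.6; python3 -m jog '[[1,[0,0,-0.2],0],[1,[0,0,0],0],[1,[0,0,0],0]]' >/dev/null; python3 st.py 613 -188.5 0 198.6
```

```text
t 7.58 tcp mm [ 612.9 -188.4  202.2] yaw 0.17 open 19.1 F [ 0.4 -0.4 -3.4] grip 58.9
shift cm [ 0.01 -0.01]
turn -0.003
dz cm -0.36
t 7.95 tcp mm [ 612.8 -188.4  199.8] yaw 0.17 open 19.6 F [-0.3  0.1 -3.2] grip 58.9
shift cm [ 0.02 -0.01]
turn -0.003
dz cm -0.12
```

```bash
python3 -m jog '[[1,[0,0,-0.1],0],[1,[0,0,-0.1],0],[1,[0,0,0],0]]' >/dev/null; python3 st.py; python3 -m jog '[[0.4,[0,0,0],0],[0.4,[0,0,0],0],[0.4,[0,0,0],0],[0.4,[0,0,0],0],[0.4,[0,0,2],0],[0.4,[0,0,4],0],[0.4,[0,0,5],0],[0.4,[0,0,5],0],[0.4,[0,0,2],0],[0.4,[0,0,0],0]]' >/dev/null; python3 st.py
python3 - <<'E'
from h import *
d=cam('top');save(d,'top1.png')
for k,z in(('yellow',.016),('brass',.007),('dark',.007),('plate',.005)):
    for b in blobs(d,k,z,(130,130,440,290),200): print(k,b[0],b[1],b[2],np.round(b[3][0],1),np.round(b[3][1],1),round(b[3][2],2))
d=cam('scene');save(d,'scene1.png')
for k,z in(('brass',.007),('dark',.007),('plate',.005),('yellow',.016)):
    for b in blobs(d,k,z,(130,160,440,280),100): print('scene',k,b[0],b[1],b[2],np.round(b[3][0],1),np.round(b[3][1],1),round(b[3][2],2))
E
```

```text
t 8.32 tcp mm [ 612.8 -188.4  198.7] yaw 0.17 open 19.0 F [-3.4  1.7  7.4] grip 60.5
t 9.57 tcp mm [ 612.5 -188.2  380.5] yaw 0.18 open 51.0 F [-0.4  0.3  0.3] grip 0.0
yellow [324. 194.] [ 791.8 -125.4] [117.7 602.6] [ 609.7 -104.1] [114.9 151.4] 89.68
brass [327. 210.] [ 574.2 -100.6] [58.3 62.9] [ 577.9 -101.9] [35.1 59. ] 1.19
brass [186. 191.] [621.7 284.7] [65.5 67. ] [621.9 284.4] [63.5 66.7] 1.16
brass [332. 184.] [ 647.1 -111.9] [42.8 95.3] [ 646.  -113.3] [35.6 83.9] 1.17
brass [219. 188.] [630.7 195.5] [65.3 66.8] [630.5 195.3] [66.3 63.1] 2.27
brass [251. 185.] [640.  106.1] [65.2 66.1] [639.1 105.6] [63.4 62.6] 1.72
dark [168. 261.] [429.4 326.2] [54.1 59.3] [429.2 326.4] [53.3 58. ] 12.77
dark [310. 256.] [453.4 -56. ] [41.7 55.8] [454.9 -53.5] [38.4 56.7] 67.02
plate [267. 263.] [432.3  58.2] [50.2 52.2] [432.9  57.8] [50.3 47.9] 1.49
plate [220. 259.] [438.3 183.7] [49.9 51.1] [438.9 183.8] [48.1 48.5] 2.05
scene brass [230. 273.] [ 690.7 -139.6] [ 19.3 240. ] [ 691.1 -149.6] [ 15.9 208.1] 0.14
scene brass [212. 260.] [ 639.9 -195.3] [ 44.1 303.4] [ 640.8 -188.8] [ 35.  236.8] 0.58
scene brass [183. 245.] [ 573.  -268.9] [ 37.2 127.2] [ 572.8 -265.4] [34.6 84.3] 0.94
scene brass [238. 237.] [ 570.7 -114.7] [ 41.8 105. ] [ 571.  -114.6] [33.9 88.1] 0.04
scene dark [212. 247.] [ 593.8 -190.8] [30.4 65.8] [ 594.9 -189.6] [26.3 57.7] 0.9
scene dark [206. 212.] [ 455.  -197.5] [41.8 57.9] [ 455.  -196.8] [41.4 52.8] 87.53
scene plate [165. 216.] [ 448.9 -318.9] [50.6 58.8] [ 447.7 -319.1] [52.9 54.7] 51.11
scene plate [289. 196.] [432.1  57.3] [48.8 60.4] [432.5  57.6] [45.9 58.2] 79.43
scene plate [330. 193.] [437.4 182.9] [49.8 59.4] [438.5 181.9] [46.5 56.1] 75.47
scene yellow [211. 252.] [ 611.9 -183.1] [203.1 351.5] [ 614.  -188.9] [154.8 281. ] 0.36
```

View pics/top1.png

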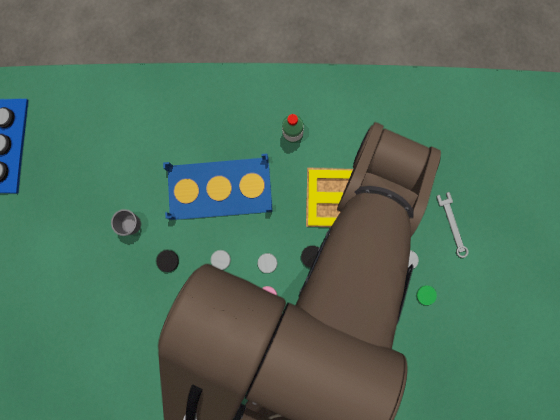

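Cover lies on the mat at px (360,198), with its yellow frame inside the cork. Seats show at (186,191), (219,188) and (252,185), and nothing else has moved. Next is the magnet at (447,-202).

```bash
python3 -m jog '[[0.15,[-4,-0.3,0],0.02],[0.15,[-4,-0.4,0],0.03],[0.15,[-4,-0.3,0],0.03],[0.15,[-4,-0.4,0],0.02],[0.15,[-0.6,0,0],0],[0.15,[0,0,-4],0],[0.15,[0,0,-4],0],[0.15,[0,0,-4],0],[0.15,[0,0,-3],0],[0.15,[0,0,0],0]]' >/dev/null; python3 st.py 446.6 -202.4 5.9 169
python3 - <<'E'
from h import *
d=cam('scene')
for k,z in(('dark',.007),('cork',.007)):
    for b in blobs(d,k,z,(190,160,420,265),100): print('scene',k,b[0],b[1],b[2],np.round(b[3][0],1),np.round(b[3][1],1),round(b[3][2],2))
save(d,'s2.png',(150,130,450,290),2.6)
E
```

```text
t 10.93 tcp mm [ 446.9 -202.2  225.6] yaw 5.9 open 72.4 F [-0.1 -0.4 -0.3] grip 0.0
shift cm [-0.03 -0.02]
turn 0.0
dz cm -5.66
scene dark [212. 247.] [ 594.1 -190.5] [29.3 66.4] [ 594.4 -189.6] [27.3 57.7] 0.9
scene cork [224. 258.] [ 635.5 -157.5] [ 48.9 186.5] [ 640.3 -160.3] [178.5  31.7] 89.95
scene cork [238. 237.] [ 571.5 -117.6] [ 36.6 110.6] [ 571.8 -114.4] [86.8 30.4] 90.0
```

View pics/s2.png

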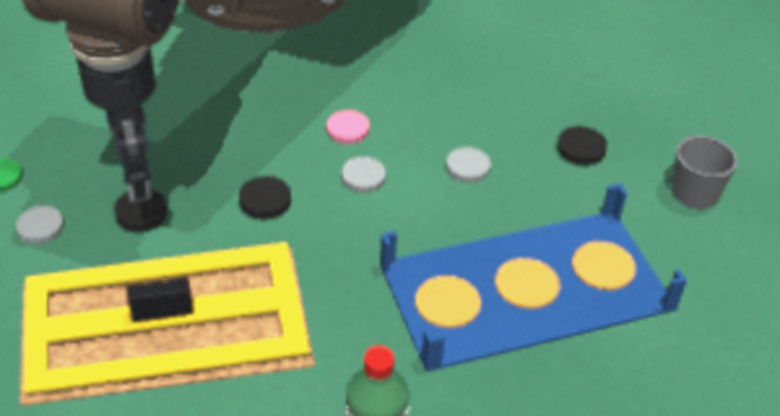

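The gripper at crop (140,200) is centred over the magnet at (141,210). Descending and gripping.

```bash
python3 -m jog '[[0.15,[0,0,-2],0],[0.15,[0,0,-2],0],[0.15,[0,0,-1],0],[0.15,[0,0,-0.6],0],[0.15,[0,0,0],0],[0.15,[0,0,0],0]]' >/dev/null; python3 st.py; python3 -m jog '[[1,[0,0,0],0],[1,[0,0,0],0],[1,[0,0,0],0],[1,[0,0,0],0]]' >/dev/null; python3 st.py
python3 - <<'E'
from h import *
d=cam('scene');h=hsv(d);print(h[245,321],h[238,353])
H,S,V=[h[...,i].astype(int) for i in range(3)]
m=((H<32)&(H>12)&(S>90)&(V>120)).astype(np.uint8)*255;m[:,:295]=0
for c in cv2.findContours(m,cv2.RETR_EXTERNAL,cv2.CHAIN_APPROX_NONE)[0]:
    if cv2.contourArea(c)>100:
        P=(pt(d,c.reshape(-1,2),.008)[:,:2]*1000).astype(np.float32);print(c.mean((0,1)).round(),np.round(cv2.fitEllipse(P),1) if 0 else cv2.fitEllipse(P))
E
```

```text
t 11.72 tcp mm [ 446.9 -202.4  172.2] yaw 5.9 open 72.5 F [0.1 0.7 0.9] grip 0.0
t 12.22 tcp mm [ 446.9 -202.4  172.7] yaw 5.91 open 57.4 F [-1.1  0.4 12.6] grip 61.2
[ 24 145 241] [ 24 143 242]
[322. 246.] ((641.7936401367188, 104.76311492919922), (64.12735748291016, 65.4665298461914), 72.93499755859375)
[352. 239.] ((632.5556640625, 193.96292114257812), (64.07898712158203, 64.38556671142578), 25.204362869262695)
[382. 232.] ((622.9884033203125, 283.4921569824219), (64.52734375, 65.12366485595703), 85.20812225341797)
```

```bash
python3 -m jog '[[1,[0,0,2],0],[1,[0,0,4],0],[1,[0,0,4],0],[1,[1.9,3.1,2],0],[1,[2.5,3.9,0],0],[1,[3,4.8,0],0],[1,[3,4.8,0],0],[1,[3,4.7,0],0],[1,[3,4.7,0],0],[1,[3,4.7,0],0]]' >/dev/null; python3 -m jog '[[1,[0,0,0],0],[1,[0,0,-3],0],[1,[0,0,-3],0],[1,[0,0,0],0]]' >/dev/null; python3 st.py 640.9 105.4 5.9 181.7;python3 - <<'E'
from h import *
d=cam('scene');save(d,'s3.png',(270,150,430,270),5)
E
```

```text
t 14.03 tcp mm [640.1 104.  229.9] yaw 5.87 open 57.4 F [ 0.2  0.2 -1.3] grip 65.3
shift cm [0.08 0.14]
turn 0.001
dz cm -4.82
```

View pics/s3.png

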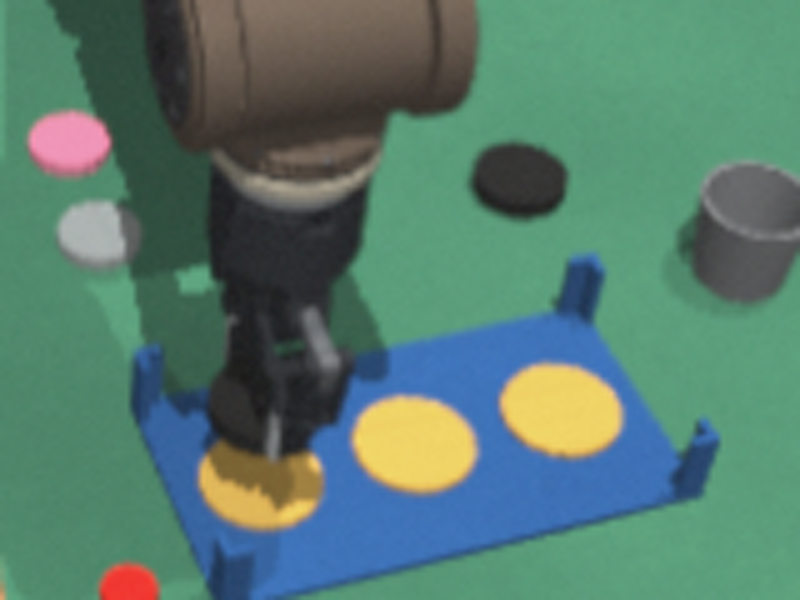

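The magnet is held level above seat 0, seat centre at crop (262,485). Lowering it onto the seat.

```bash
python3 -m jog '[[1,[0.08,0.14,-1],0],[1,[0,0,-1.5],0],[1,[0,0,-1],0],[1,[0,0,-0.7],0],[1,[0,0,-0.4],0],[1,[0,0,0],0],[1,[0,0,-0.2],0],[1,[0,0,0],0]]' >/dev/null; python3 st.py 640.9 105.4 5.9 181.7
```

```text
t 15.07 tcp mm [641.6 106.  183.8] yaw 5.9 open 57.4 F [ 0.9 -0.5 -1.5] grip 65.3
shift cm [-0.07 -0.06]
turn -0.0
dz cm -0.21
```

```bash
python3 -m jog '[[1,[-0.06,-0.06,-0.1],0],[1,[0,0,-0.1],0],[1,[0,0,0],0],[1,[0,0,0],0]]' >/dev/null; python3 st.py 640.9 105.4 5.9 181.7;  python3 -m jog '[[0.15,[0,0,0],0],[0.15,[0,0,0],0],[0.15,[0,0,0],0],[0.15,[0,0,2],0],[0.15,[0,0,4],0],[0.15,[0,0,4],0],[0.15,[-5,-5,2],0],[0.15,[-5,-5,0],0],[0.15,[-4,-4,0],0],[0.15,[0,0,0],0]]' >/dev/null; python3 st.py
cat > look.py <<'E'
from h import *
import sys
# seats (circle of warm colour incl. rim) and discs, both cameras
for n in('top','scene'):
    d=cam(n);h=hsv(d);H,S,V=[h[...,i].astype(int) for i in range(3)]
    bx=(130,130,440,290) if n=='top' else (130,160,420,280)
    for k,m,z in(('dark',V<(45 if n=='top' else 62),.007),('grey',(S<60)&(V>95),.005)):
        m=m.astype(np.uint8)*255;kk=np.zeros_like(m);kk[bx[1]:bx[3],bx[0]:bx[2]]=1;m=cv2.morphologyEx(m*kk,cv2.MORPH_OPEN,np.ones((3,3)))
        for c in cv2.findContours(m,cv2.RETR_EXTERNAL,cv2.CHAIN_APPROX_NONE)[0]:
            a=cv2.contourArea(c)
            if 80<a<900:
                for dz in ((0,) if c[:,0,1].mean()>(225 if n=='top' else 1e9) or n=='scene' and c[:,0,1].mean()<222 else (.009,.023)):
                    if k=='dark' and dz==.023: continue
                    e=cv2.fitEllipse((pt(d,c.reshape(-1,2),z+dz)[:,:2]*1000).astype(np.float32));print(n,k,c.mean((0,1)).round(),'z0',dz,np.round(e[0],1),np.round(e[1],1))
    if len(sys.argv)>1: save(d,f'{sys.argv[1]}_{n}.png',(150,140,290,240) if n=='top' else (270,190,430,280),5)
E
python3 look.py a
```

```text
t 15.57 tcp mm [641.  105.4 181.9] yaw 5.9 open 57.6 F [-1.2 -0.3  2.4] grip 65.8
shift cm [-0.01  0.  ]
turn 0.0
dz cm -0.02
t 16.82 tcp mm [512.3 -23.1 300.3] yaw 5.73 open 72.8 F [0.4 0.2 0.1] grip 0.0
top dark [167. 261.] z0 0 [430.1 326.3] [54.3 58.1]
top dark [251. 185.] z0 0.009 [638.3 104.3] [51.4 55.8]
top grey [408. 260.] z0 0 [ 448.7 -317.6] [50.4 51.2]
top grey [220. 260.] z0 0 [437.6 183.2] [51.3 51.8]
scene dark [211. 245.] z0 0.009 [ 594.  -190.5] [48.4 70.3]
scene dark [321. 243.] z0 0.009 [640.1 103.8] [52.8 59. ]
scene dark [251. 206.] z0 0 [453.7 -61.9] [53.9 65.1]
scene dark [373. 186.] z0 0 [433.  326.3] [54.  61.6]
scene dark [268. 176.] z0 0 [320.1   8.2] [ 49.7 159. ]
scene grey [165. 216.] z0 0 [ 449.3 -318.2] [51.5 59.4]
scene grey [289. 197.] z0 0 [432.4  57.1] [48.2 60.6]
scene grey [329. 193.] z0 0 [437.6 182.7] [50.4 59.1]
scene grey [416. 189.] z0 0 [465.9 455.3] [30.9 71.6]
```

View pics/a_top.png

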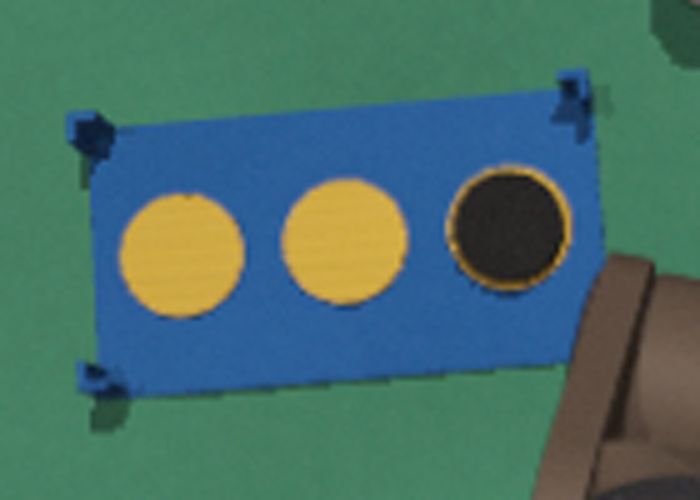

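The magnet sits on seat 0 with a rim visible all round at crop (510,228). I'll measure the centring more finely with a mid-level threshold on an upsampled image.

```bash
cat > fine.py <<'E'
from h import *
import sys
SE=np.array([[640.9,105.4],[631.6,194.7],[622.4,284.1]])
def circ(d,xy,z,rmax,f,s=6):
    """centroid-ellipse of mask f(hsv) near world xy (mm) on upsampled image, cast on plane z"""
    c=px(d,[[xy[0]/1000,xy[1]/1000,z]])[0].round().astype(int);r=20
    u=cv2.resize(d['pixels'][c[1]-r:c[1]+r,c[0]-r:c[0]+r],None,fx=s,fy=s,interpolation=cv2.INTER_CUBIC)
    h=cv2.cvtColor(u,cv2.COLOR_RGB2HSV).astype(int);m=f(h[...,0],h[...,1],h[...,2]).astype(np.uint8)*255
    m=cv2.morphologyEx(m,cv2.MORPH_OPEN,np.ones((9,9)))
    best=None
    for k in cv2.findContours(m,cv2.RETR_EXTERNAL,cv2.CHAIN_APPROX_NONE)[0]:
        if cv2.contourArea(k)>1500 and (best is None or cv2.contourArea(k)>cv2.contourArea(best)): best=k
    if best is None: return None
    uv=(best.reshape(-1,2)+.5)/s-.5+c-r
    e=cv2.fitEllipse((pt(d,uv,z)[:,:2]*1000).astype(np.float32));return np.round(e[0],1),np.round(e[1],1)
warm=lambda H,S,V:(H<32)&(H>8)&(S>90)&(V>70)
dark=lambda H,S,V:V<75
grey=lambda H,S,V:(S<75)&(V>85)
if __name__=='__main__':
    for n in('top','scene'):
        d=cam(n)
        for i,s in enumerate(SE):
            print(n,i,'seat',circ(d,s,.009,40,lambda H,S,V:warm(H,S,V)),'mag',circ(d,s,.016,36,dark),'plate',circ(d,s,.028,30,grey))
        for a in sys.argv[1:]:
            k,x,y=a.split(',');print(n,a,circ(d,(float(x),float(y)),.007 if k=='m' else .005,0,dark if k=='m' else grey))
E
python3 fine.py m,430,326 m,452,-61 p,432,58 p,438,184 p,449,-318
```

```text
top 0 seat None mag (array([638.2, 105. ]), array([57. , 59.1])) plate None
top 1 seat (array([630.3, 194.8]), array([66.3, 66.8])) mag None plate None
top 2 seat (array([621.2, 284.1]), array([66.3, 67. ])) mag None plate None
top m,430,326 (array([430. , 326.4]), array([60.7, 62.2]))
top m,452,-61 (array([457.2, -50.4]), array([ 58.7, 116.2]))
top p,432,58 (array([475.9,  83. ]), array([23.4, 24.2]))
top p,438,184 (array([437.6, 183.4]), array([54.2, 54.5]))
top p,449,-318 (array([ 448.7, -317.5]), array([53.6, 53.9]))
scene 0 seat (array([642.3, 104.1]), array([61.8, 63.5])) mag (array([639.8, 104. ]), array([56.2, 64.5])) plate None
scene 1 seat (array([633.4, 193.6]), array([65.8, 67.5])) mag None plate None
scene 2 seat (array([624. , 283.1]), array([65.9, 67.6])) mag None plate None
scene m,430,326 (array([432.2, 326.4]), array([57.7, 69. ]))
scene m,452,-61 (array([453.5, -61.7]), array([59. , 69.8]))
scene p,432,58 (array([432.2,  57. ]), array([53.5, 65.3]))
scene p,438,184 (array([437.5, 182.5]), array([54.4, 65.4]))
scene p,449,-318 (array([ 449. , -318.2]), array([55.2, 64.2]))
```

```bash
python3 -m jog '[[0.15,[-3,-1.9,0],0.003],[0.15,[-3,-1.9,0],0],[0.15,[0,0,-4],0],[0.15,[0,0,-4],0],[0.15,[0,0,-2],0],[0.15,[0,0,-1],0],[0.15,[0,0,0],0]]' >/dev/null; python3 st.py 452.5 -61.2 5.9 171.5
python3 - <<'E'
from h import *
save(cam('scene'),'s4.png',(180,140,420,290),3)
E
```

```text
t 17.9 tcp mm [454.7 -58.9 188.5] yaw 6.12 open 72.7 F [ 0.6 -0.1 -0.2] grip 0.0
shift cm [-0.22 -0.23]
turn -0.004
dz cm -1.7
```

View pics/s4.png

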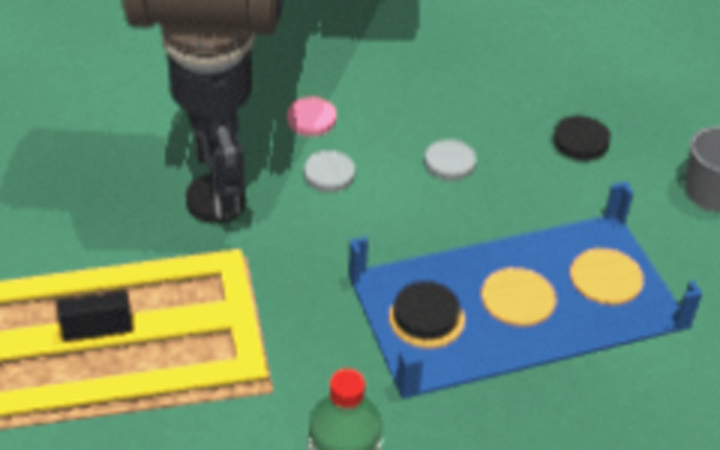

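```bash
python3 -m jog '[[0.15,[-0.2,-0.23,-1],-0.004],[0.15,[0,0,-0.6],0],[0.15,[0,0,0],0],[0.15,[0,0,0],0]]' >/dev/null; python3 st.py 452.5 -61.2 5.9 171.5
python3 - <<'E'
from h import *
d=cam('scene');p,a,s=tool()
g=p.copy();g[2]=.02;y=np.array([np.cos(np.radians(a)),np.sin(np.radians(a)),0])
print(px(d,[g,g+y*.04,g-y*.04,[.4535,-.0617,.014]]).round(1)); save(d,'s5.png',(220,170,290,230),9)
E
```

```text
t 18.45 tcp mm [452.3 -61.6 172.8] yaw 5.84 open 72.7 F [ 0.1  0.2 -0.2] grip 0.0
shift cm [0.02 0.04]
turn 0.001
dz cm -0.13
[[251.3 202. ]
 [254.5 211.2]
 [248.3 193.2]
 [251.4 203.8]]
```

View pics/s5.png

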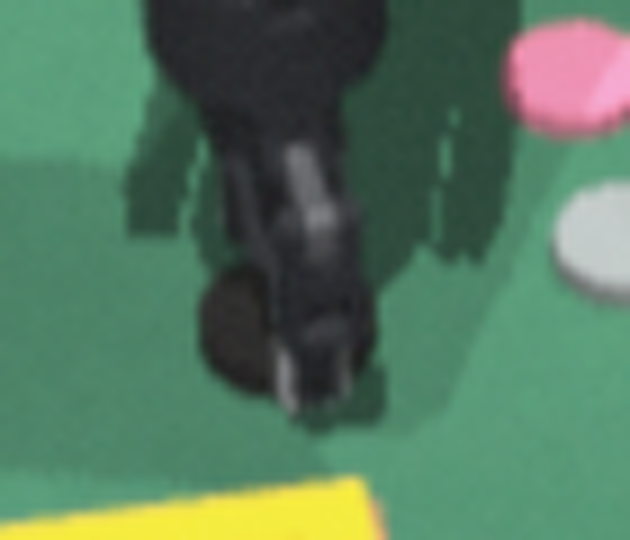

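The near finger, full-image px (255,212), matches the projection for a centred grasp, and the magnet centre is (252,206). Gripping, then carrying it to seat 1.

```bash
python3 -m jog '[[1,[0,0,0],0],[1,[0,0,0],0],[1,[0,0,0],0],[1,[0,0,0],0],[1,[0,0,2],0],[1,[0,0,4],0],[1,[0,0,4],0],[1,[0,2,2],0],[1,[3,4.2,0],0],[1,[3,4.2,0],0]]' >/dev/null; python3 st.py; python3 -m jog '[[1,[3,4.2,0],0],[1,[3,4,0],0],[1,[3,4,0],0],[1,[3,3,0],0],[1,[0,0,0],0],[1,[0,0,-4],0],[1,[0,0,-3],0],[1,[0,0,0],0]]' >/dev/null; python3 st.py 632.7 195 5.9 181.9
```

```text
t 19.75 tcp mm [512.8  43.5 293.4] yaw 5.79 open 57.3 F [ 0.2 -0.5 -1.9] grip 65.7
t 20.75 tcp mm [631.4 193.8 220.7] yaw 5.82 open 57.5 F [-1.   0.3 -1.6] grip 65.7
shift cm [0.13 0.12]
turn 0.001
dz cm -3.88
```

```bash
python3 -m jog '[[1,[0.13,0.12,-1.2],0],[1,[0,0,-1.2],0],[1,[0,0,-0.8],0],[1,[0,0,-0.4],0],[1,[0,0,0],0],[1,[0,0,0],0]]' >/dev/null; python3 st.py 632.7 195 5.9 181.9
```

```text
t 21.5 tcp mm [633.7 195.6 187.1] yaw 5.85 open 57.3 F [ 0.7  0.6 -2.3] grip 65.7
shift cm [-0.1  -0.06]
turn 0.001
dz cm -0.52
```

```bash
python3 -m jog '[[1,[-0.06,-0.04,-0.2],0],[1,[0,0,-0.2],0],[1,[0,0,-0.1],0],[1,[0,0,0],0],[1,[0,0,0],0]]' >/dev/null; python3 st.py 632.7 195 5.9 181.9
```

```text
t 22.12 tcp mm [632.9 195.2 182.6] yaw 5.84 open 57.4 F [-3.6 -0.6  6.9] grip 66.8
shift cm [-0.02 -0.02]
turn 0.001
dz cm -0.07
```

```bash
python3 -m jog '[[0.15,[0,0,0],0],[0.15,[0,0,0],0],[0.15,[0,0,0],0],[0.15,[0,0,2],0],[0.15,[0,0,4],0],[0.15,[0,0,4],0],[0.15,[-5,-4,2],0],[0.15,[-5,-4,0],0],[0.15,[-4,-4,0],0],[0.15,[0,0,0],0]]' >/dev/null; python3 st.py 431 326.4 5.9; python3 fine.py m,430,326
```

```text
t 23.38 tcp mm [495.5  77.3 302. ] yaw 5.71 open 73.0 F [0.2 0.3 0.3] grip 0.0
shift cm [-6.45 24.91]
turn 0.003
top 0 seat None mag (array([638.2, 105. ]), array([57. , 59.3])) plate None
top 1 seat None mag (array([630.4, 196.1]), array([57.4, 60.2])) plate None
top 2 seat (array([621.2, 284.1]), array([66.3, 67. ])) mag None plate None
top m,430,326 (array([430. , 326.4]), array([60.8, 62.3]))
scene 0 seat (array([642.5, 104.1]), array([61.7, 63.2])) mag (array([639.7, 104. ]), array([56.2, 64.5])) plate None
scene 1 seat (array([634.1, 193.4]), array([61.1, 61.3])) mag (array([631.8, 195.1]), array([55.9, 64.6])) plate None
scene 2 seat (array([624. , 283.1]), array([65.9, 67.6])) mag None plate None
scene m,430,326 (array([432.2, 326.4]), array([57.6, 68.9]))
```

```bash
python3 -m jog '[[0.15,[-1.3,5,0],0.003],[0.15,[-1.3,5,0],0],[0.15,[-1.3,5,0],0],[0.15,[-1.3,5,0],0],[0.15,[-1.2,4.9,0],0],[0.15,[0,0,-4],0],[0.15,[0,0,-4],0],[0.15,[0,0,-2],0],[0.15,[0,0,-1],0],[0.15,[0,0,0],0]]' >/dev/null; python3 st.py 431 326.4 5.9 172.5
```

```text
t 24.73 tcp mm [433.8 328.5 190.2] yaw 6.04 open 72.7 F [0.5 0.2 0.9] grip 0.0
shift cm [-0.28 -0.21]
turn -0.003
dz cm -1.77
```

Run:
```python
from fine import *
d=cam('scene');print(circ(d,(431,326.4),.007,0,dark))
save(d,'s6.png',(330,150,410,220),8)
```

```text
(array([397.2, 354.8]), array([ 82.2, 154.2]))
```

View pics/s6.png

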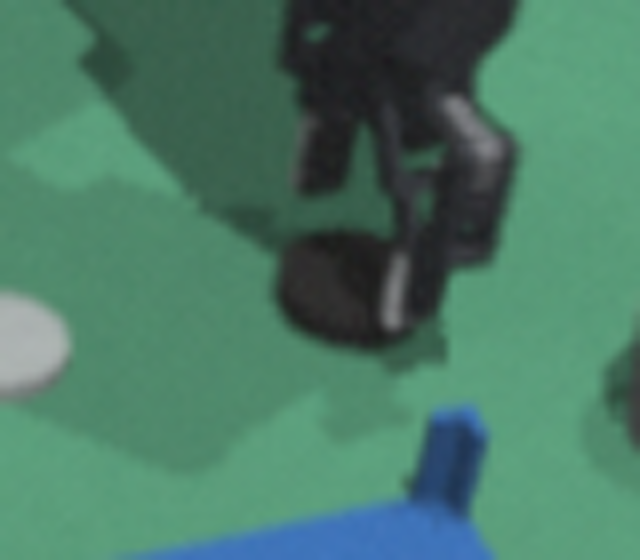

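The magnet is unmoved, px (373,186), crop (345,290), with the open fingers straddling it. Finishing the descent and gripping.

```bash
python3 -m jog '[[0.15,[-0.2,-0.2,-1],-0.003],[0.15,[0,0,-0.6],0],[0.15,[0,0,0],0],[0.15,[0,0,0],0]]' >/dev/null; python3 st.py 431 326.4 5.9 172.5; python3 -m jog '[[1,[0,0,0],0],[1,[0,0,0],0],[1,[0,0,0],0],[1,[0,0,0],0],[1,[0,0,2],0],[1,[0,0,4],0],[1,[0,0,4],0],[1,[2,-0.4,2],0],[1,[4,-0.8,0],0],[1,[4,-0.9,0],0]]' >/dev/null; python3 st.py 623.2 283.9 5.9
```

```text
t 25.27 tcp mm [431.7 325.9 174.5] yaw 5.84 open 72.3 F [ 1.   0.7 -0.1] grip 0.0
shift cm [-0.07  0.05]
turn 0.001
dz cm -0.2
t 26.52 tcp mm [532.4 304.7 294.9] yaw 5.88 open 57.0 F [-0.4  0.1 -3.2] grip 65.2
shift cm [ 9.08 -2.08]
turn 0.0
```

```bash
python3 -m jog '[[1,[4,-1,0],0],[1,[4,-0.9,0],0],[1,[1,-0.2,0],0],[1,[0,0,0],0],[1,[0,0,-4],0],[1,[0,0,-3],0],[1,[0,0,-2],0],[1,[0,0,-1],0],[1,[0,0,0],0],[1,[0,0,0],0]]' >/dev/null; python3 st.py 623.2 283.5 5.9 183
```

```text
t 27.77 tcp mm [621.8 284.  195.4] yaw 5.85 open 57.0 F [-0.9 -0.6 -1.8] grip 65.2
shift cm [ 0.14 -0.05]
turn 0.001
dz cm -1.24
```

```bash
python3 -m jog '[[1,[0.12,-0.05,-0.5],0],[1,[0,0,-0.4],0],[1,[0,0,-0.15],0],[1,[0,0,0],0],[1,[0,0,0],0]]' >/dev/null; python3 st.py 623.2 283.5 5.9 183
```

```text
t 28.4 tcp mm [622.8 283.3 184.3] yaw 5.85 open 57.0 F [-2.  -3.3  6.4] grip 65.8
shift cm [0.04 0.02]
turn 0.001
dz cm -0.13
```

```bash
python3 -m jog '[[1,[0.04,0,-0.05],0],[0.15,[0,0,0],0],[0.15,[0,0,0],0],[0.15,[0,0,0],0],[0.15,[0,0,2],0],[0.15,[0,0,4],0],[0.15,[0,0,4],0],[0.15,[-5,-4,2],0],[0.15,[-5,-4,0],0],[0.15,[-4,-3,0],0]]' >/dev/null; python3 -m jog '[[0.15,[-2,-5,0],0],[0.15,[0,-5,0],0],[0.15,[0,0,0],0]]'>/dev/null; python3 st.py 437.5 183 5.9; python3 fine.py  p,432,58 p,438,184 p,449,-318
```

```text
t 30.02 tcp mm [467.8  74.8 303.4] yaw 5.63 open 73.1 F [ 0.1 -0.1 -0.6] grip 0.0
shift cm [-3.03 10.82]
turn 0.005
top 0 seat None mag (array([638.2, 105. ]), array([57. , 59.3])) plate None
top 1 seat None mag (array([630.4, 196.1]), array([57.4, 60.2])) plate None
top 2 seat None mag (array([620.4, 284.8]), array([57.6, 60.8])) plate None
top p,432,58 (array([399.5,  46.9]), array([24.9, 40. ]))
top p,438,184 (array([483.2, 157.8]), array([26.1, 57.7]))
top p,449,-318 (array([ 448.7, -317.5]), array([53.5, 54. ]))
scene 0 seat (array([642.5, 104.1]), array([61.7, 63.2])) mag (array([639.8, 104. ]), array([56.3, 64.5])) plate None
scene 1 seat (array([634.1, 193.4]), array([61. , 61.3])) mag (array([631.8, 195.1]), array([55.9, 64.6])) plate None
scene 2 seat (array([624.6, 282.7]), array([61.1, 61.6])) mag (array([621.5, 283.8]), array([55.7, 65.8])) plate None
scene p,432,58 (array([432.1,  57.3]), array([54., 66.]))
scene p,438,184 (array([437.4, 182.5]), array([54.5, 65.3]))
scene p,449,-318 (array([ 449. , -318.2]), array([55.2, 64.2]))
```

```bash
python3 -m jog '[[0.2,[-1,3.6,0],0.005],[0.2,[-1,3.6,0],0],[0.2,[-1,3.6,0],0],[0.2,[0,0,-4],0],[0.2,[0,0,-4],0],[0.2,[0,0,-2],0],[0.2,[0,0,-1],0],[0.2,[0,0,0],0],[0.2,[0,0,0],0]]' >/dev/null; python3 st.py 437.5 183 5.9 171
```

```text
t 31.25 tcp mm [437.9 185.4 192.8] yaw 6.15 open 68.5 F [-0.5 -1.2  0.1] grip 0.0
shift cm [-0.04 -0.24]
turn -0.004
dz cm -2.18
```

```bash
python3 -m jog '[[0.2,[-0.04,-0.24,-1],-0.004],[0.2,[0,0,-0.8],0],[0.2,[0,0,-0.3],0],[0.2,[0,0,0],0],[0.2,[0,0,0],0]]' >/dev/null; python3 st.py 437.5 183 5.9 171; python3 fine.py p,438,184 | grep 438
```

```text
t 31.88 tcp mm [437.4 182.7 171.1] yaw 5.9 open 68.4 F [ 0.1 -0.3  0.2] grip 0.0
shift cm [0.01 0.03]
turn -0.0
dz cm -0.01
top p,438,184 None
scene p,438,184 (array([439. , 173.8]), array([34.9, 73.7]))
```

```bash
python3 -m jog '[[1,[0,0,0],0],[1,[0,0,0],0],[1,[0,0,0],0],[1,[0,0,0],0],[1,[0,0,2],0],[1,[0,0,4],0],[1,[0,0,4],0],[1,[2,0.5,2],0],[1,[4,2,0],0],[1,[4,2.4,0],0]]' >/dev/null; python3 st.py 622.9 283.7 5.9
python3 - <<'E'
from h import *
save(cam('scene'),'s7.png',(290,140,430,260),5)
E
```

```text
t 33.23 tcp mm [538.4 232.1 291.7] yaw 5.88 open 48.7 F [ 0.4 -0.7 -1.6] grip 62.7
shift cm [8.45 5.16]
turn 0.0
```

View pics/s7.png

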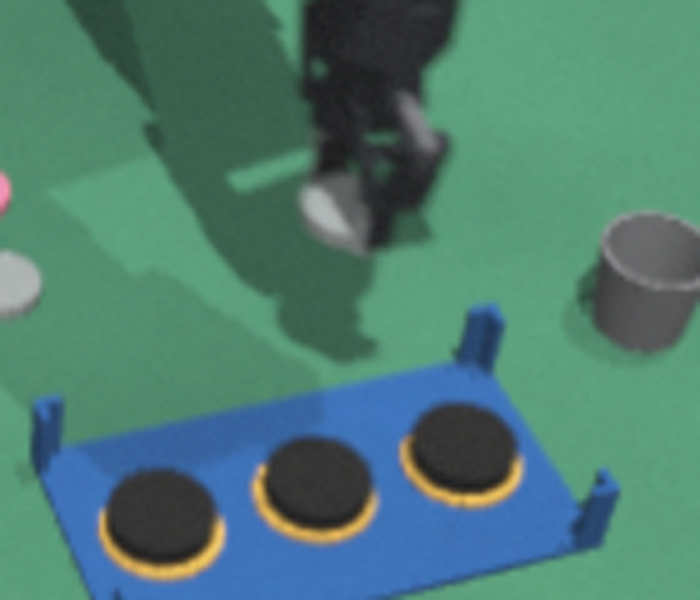

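All three magnets sit on the seats with even rims, crop (160,515), (318,485) and (462,448). The plate is held, perhaps slightly tilted, and contact should level it. Now to seat 2.

```bash
python3 -m jog '[[1,[4,2.6,0],0],[1,[4,2.5,0],0],[1,[0.3,0,0],0],[1,[0,0,0],0],[1,[0,0,-4],0],[1,[0,0,-2],0],[1,[0,0,-1.5],0],[1,[0,0,-0.5],0],[1,[0,0,0],0],[1,[0,0,0],0]]' >/dev/null; python3 st.py 622.9 283.7 5.9 194.5
```

```text
t 34.52 tcp mm [620.5 282.8 211.9] yaw 5.9 open 49.5 F [ 0.3  0.6 -1.7] grip 62.9
shift cm [0.24 0.09]
turn -0.0
dz cm -1.74
```

```bash
python3 -m jog '[[1,[0.22,0.09,-0.6],0],[1,[0,0,-0.5],0],[1,[0,0,-0.3],0],[1,[0,0,0],0],[1,[0,0,0],0]]' >/dev/null; python3 st.py 622.9 283.7 5.9 194.5
```

```text
t 35.15 tcp mm [622.6 283.6 197.1] yaw 5.9 open 49.3 F [ 0.7  0.2 -1.4] grip 62.9
shift cm [0.03 0.01]
turn -0.0
dz cm -0.26
```

```bash
python3 -m jog '[[1,[0.02,0,-0.1],0],[1,[0,0,-0.1],0],[1,[0,0,-0.05],0],[1,[0,0,0],0]]' >/dev/null; python3 st.py 622.9 283.7 5.9 194.5
```

```text
t 35.65 tcp mm [622.8 283.6 194.9] yaw 5.9 open 49.0 F [-1.6 -1.   4.3] grip 63.5
shift cm [0.01 0.01]
turn -0.0
dz cm -0.04
```

```bash
python3 -m jog '[[1,[0,0,-0.05],0],[0.2,[0,0,0],0],[0.2,[0,0,0],0],[0.2,[0,0,0],0],[0.2,[0,0,1],0],[0.2,[0,0,4],0],[0.2,[0,0,4],0],[0.2,[-4,-4,2],0],[0.2,[-4,-4,0],0],[0.2,[-4,-4,0],0]]' >/dev/null; python3 -m jog '[[0.2,[-3,-5,0],0],[0.2,[-2,-5,0],0],[0.2,[0,0,0],0],[0.2,[0,0,0],0]]'>/dev/null; python3 st.py 432.3 57.5 5.9; python3 fine.py p,432,58
python3 - <<'E'
from h import *
d=cam('top');a=d['pixels'][150:230,150:290];d2=cam('scene');b=d2['pixels'][190:280,280:420]
cv2.imwrite('pics/b.png',cv2.resize(np.vstack([a,b])[...,::-1],None,fx=3.5,fy=3.5,interpolation=cv2.INTER_CUBIC))
E
```

```text
t 37.4 tcp mm [453.2  63.6 304.6] yaw 5.86 open 68.0 F [-0.4 -0.3 -0.2] grip 0.0
shift cm [-2.09 -0.61]
turn 0.001
top 0 seat None mag (array([638.2, 105. ]), array([57. , 59.3])) plate None
top 1 seat None mag (array([630.4, 196.2]), array([57.5, 60.3])) plate None
top 2 seat None mag (array([617.1, 279.8]), array([45.6, 50.2])) plate (array([621.5, 285.3]), array([52.9, 54.7]))
top p,432,58 (array([468.4,  77.7]), array([33.6, 85.4]))
scene 0 seat (array([642.3, 104.1]), array([61.8, 63.5])) mag (array([639.7, 104. ]), array([56.2, 64.6])) plate None
scene 1 seat (array([634. , 193.4]), array([61.1, 61.5])) mag (array([631.7, 195.1]), array([56. , 64.7])) plate None
scene 2 seat (array([624.5, 282.7]), array([61.1, 61.8])) mag (array([630.7, 277.7]), array([41., 48.])) plate (array([621.2, 283.6]), array([53.5, 60.8]))
scene p,432,58 (array([432.3,  57. ]), array([53.9, 65.2]))
```

View pics/b.png

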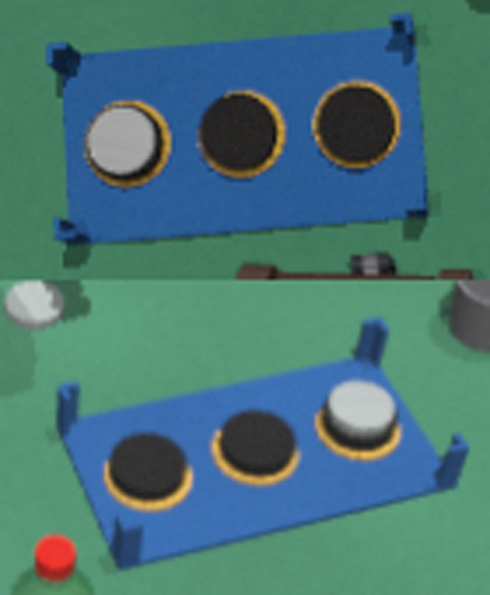

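Plate 2 sits flat on its magnet, centred to about 1 mm, at crop (123,141) and (360,408). Next is the plate at (432,57.6).

```bash
python3 -m jog '[[0.2,[-2.1,-0.6,0],0],[0.2,[0,0,0],0],[0.2,[0,0,-4],0],[0.2,[0,0,-4],0],[0.2,[0,0,-2],0],[0.2,[0,0,-1.5],0],[0.2,[0,0,0],0],[0.2,[0,0,0],0]]' >/dev/null; python3 st.py 432.3 57.6 5.9 171
```

```text
t 38.6 tcp mm [432.2  57.8 189.3] yaw 5.92 open 68.3 F [ 0.5 -0.4  0.6] grip 0.0
shift cm [ 0.01 -0.02]
turn -0.0
dz cm -1.83
```

```bash
python3 -m jog '[[0.2,[0,0,-0.9],0],[0.2,[0,0,-0.6],0],[0.2,[0,0,-0.3],0],[0.2,[0,0,0],0],[0.2,[0,0,0],0]]' >/dev/null; python3 st.py 432.3 57.6 5.9 171;python3 -m jog '[[1,[0,0,0],0],[1,[0,0,0],0],[1,[0,0,0],0],[1,[0,0,0],0],[1,[0,0,2],0],[1,[0,0,4],0],[1,[0,0,4],0],[1,[2,0.5,2],0],[1,[4,2.5,0],0],[1,[4,3,0],0]]' >/dev/null; python3 st.py 632.9 195.6 5.9
```

```text
t 39.23 tcp mm [431.8  57.6 171.1] yaw 5.9 open 68.2 F [ 0.6  0.8 -0.3] grip 0.0
shift cm [0.05 0.  ]
turn -0.0
dz cm -0.01
t 40.48 tcp mm [532.8 118.1 291.7] yaw 5.85 open 49.2 F [ 0.3 -0.7 -1.1] grip 62.8
shift cm [10.01  7.75]
turn 0.001
```

```bash
python3 -m jog '[[1,[4,3,0],0],[1,[4,3,0],0],[1,[2,1.7,0],0],[1,[0,0,0],0],[1,[0,0,-4],0],[1,[0,0,-2],0],[1,[0,0,-1.5],0],[1,[0,0,-0.5],0],[1,[0,0,0],0],[1,[0,0,0],0]]' >/dev/null; python3 st.py 632.9 195.6 5.9 194.5
```

```text
t 41.73 tcp mm [632.  194.6 211.9] yaw 5.9 open 49.2 F [ 0.8 -0.2 -0.4] grip 62.8
shift cm [0.09 0.1 ]
turn -0.0
dz cm -1.74
```

```bash
python3 -m jog '[[1,[0.09,0.1,-0.6],0],[1,[0,0,-0.5],0],[1,[0,0,-0.3],0],[1,[0,0,0],0],[1,[0,0,-0.15],0],[1,[0,0,-0.1],0],[1,[0,0,0],0],[1,[0,0,0],0]]' >/dev/null; python3 st.py 632.9 195.6 5.9 194.5
```

```text
t 42.73 tcp mm [632.7 195.6 194.8] yaw 5.9 open 49.3 F [-1.  -0.7  4.6] grip 63.2
shift cm [0.02 0.  ]
turn -0.0
dz cm -0.03
```

```bash
python3 -m jog '[[1,[0,0,-0.05],0],[0.2,[0,0,0],0],[0.2,[0,0,0],0],[0.2,[0,0,0],0],[0.2,[0,0,1],0],[0.2,[0,0,4],0],[0.2,[0,0,4],0],[0.2,[-2,-4,2],0],[0.2,[-2,-5,0],0],[0.2,[-2,-5,0],0]]' >/dev/null; python3 -m jog '[[0.2,[-2,-5,0],0],[0.2,[-2,-5.5,0],0],[0.2,[-2,-5.5,0],0],[0.2,[-2,-5.5,0],0],[0.2,[-2,-5.5,0],0],[0.2,[-2,-5,0],0],[0.2,[-0.4,-5,0],0],[0.2,[0,0,0],0],[0.2,[0,0,0],0]]'>/dev/null; python3 st.py 449 -317.8 5.9; python3 fine.py p,449,-318
```

```text
t 45.1 tcp mm [ 448.5 -314.1  304.3] yaw 5.87 open 68.2 F [-0.  -0.   0.6] grip 0.0
shift cm [ 0.05 -0.37]
turn 0.0
top 0 seat None mag (array([638.2, 105. ]), array([57. , 59.1])) plate None
top 1 seat (array([630.2, 179.3]), array([32.2, 49.8])) mag None plate (array([631.7, 196.7]), array([53.7, 54. ]))
top 2 seat None mag (array([616.6, 279.2]), array([44. , 49.3])) plate (array([621.6, 285.3]), array([53. , 54.7]))
top p,449,-318 (array([ 456. , -308.7]), array([29.7, 48.8]))
scene 0 seat (array([642.4, 104.1]), array([61.7, 63.4])) mag (array([639.8, 104. ]), array([55.9, 64.2])) plate None
scene 1 seat (array([634.1, 193.4]), array([61.1, 61.3])) mag (array([645.1, 186.8]), array([31., 45.])) plate (array([631.7, 195. ]), array([54.4, 60.5]))
scene 2 seat (array([624.4, 282.7]), array([61.1, 62. ])) mag (array([630.2, 278. ]), array([41.6, 47.7])) plate (array([621.4, 283.5]), array([53.7, 61.1]))
scene p,449,-318 (array([ 449.1, -318.2]), array([55.5, 64.3]))
```

```bash
python3 -m jog '[[0.2,[0.05,-0.37,-2],0],[0.2,[0,0,-4],0],[0.2,[0,0,-3],0],[0.2,[0,0,-2],0],[0.2,[0,0,-1],0],[0.2,[0,0,0],0],[0.2,[0,0,0],0]]' >/dev/null; python3 st.py 449 -317.8 5.9 171
```

```text
t 46.08 tcp mm [ 449.5 -318.   184.8] yaw 5.92 open 68.3 F [ 0.3  0.4 -0.1] grip 0.0
shift cm [-0.05  0.02]
turn -0.0
dz cm -1.38
```

```bash
python3 -m jog '[[0.2,[0,0,-0.7],0],[0.2,[0,0,-0.4],0],[0.2,[0,0,-0.2],0],[0.2,[0,0,0],0],[0.2,[0,0,0],0]]' >/dev/null; python3 st.py 449 -317.8 5.9 171;python3 -m jog '[[1,[0,0,0],0],[1,[0,0,0],0],[1,[0,0,0],0],[1,[0,0,0],0],[1,[0,0,2],0],[1,[0,0,4],0],[1,[0,0,4],0],[1,[1,2,2],0],[1,[2,4.5,0],0],[1,[2,4.5,0],0]]' >/dev/null; python3 -m jog '[[1,[2,4.5,0],0],[1,[2,4.5,0],0],[1,[2,4.5,0],0],[1,[2,4.5,0],0],[1,[2,4.5,0],0],[1,[2,4.5,0],0],[1,[2,4.3,0],0],[1,[0,0,0],0],[1,[0,0,0],0]]' >/dev/null; python3 st.py 641 105.0 5.9 194.5
```

```text
t 46.7 tcp mm [ 449.2 -318.1  171. ] yaw 5.9 open 68.4 F [ 0.9 -0.  -0.9] grip 0.0
shift cm [-0.02  0.03]
turn -0.0
dz cm -0.0
t 49.08 tcp mm [638.9 104.8 290.7] yaw 5.93 open 49.4 F [ 0.1 -0.5 -1.5] grip 62.6
shift cm [0.21 0.02]
turn -0.0
dz cm -9.62
```

```bash
python3 -m jog '[[1,[0.16,-0.03,-4],0],[1,[0,0,-2],0],[1,[0,0,-1.5],0],[1,[0,0,-0.5],0],[1,[0,0,-0.5],0],[1,[0,0,0],0],[1,[0,0,0],0]]' >/dev/null; python3 st.py 640.5 104.4 5.9 194.5
```

```text
t 49.95 tcp mm [640.9 104.6 206.6] yaw 5.91 open 49.4 F [ 0.9 -0.7 -1.7] grip 62.7
shift cm [-0.04 -0.02]
turn -0.0
dz cm -1.21
```

```bash
python3 -m jog '[[1,[-0.03,0,-0.5],0],[1,[0,0,-0.4],0],[1,[0,0,-0.15],0],[1,[0,0,-0.1],0],[1,[0,0,0],0],[1,[0,0,0],0]]' >/dev/null; python3 st.py 640.5 104.4 5.9 194.5
```

```text
t 50.7 tcp mm [640.5 104.6 194.8] yaw 5.9 open 48.9 F [-2.3 -0.3  4.3] grip 63.0
shift cm [ 0.   -0.02]
turn -0.0
dz cm -0.03
```

```bash
python3 -m jog '[[1,[0,0,-0.05],0],[0.2,[0,0,0],0],[0.2,[0,0,0],0],[0.2,[0,0,0],0],[0.2,[0,0,1],0],[0.2,[0,0,4],0],[0.2,[0,0,4],0],[0.3,[-0.5,-5,3],-0.02],[0.4,[-0.5,-5,0],-0.02],[0.4,[-0.5,-5,0],-0.02]]' >/dev/null; python3 -m jog '[[0.4,[-0.5,-5,0],-0.02],[0.4,[-0.5,-5,0],-0.02],[0.4,[-0.3,-4.3,0],0],[0.4,[0,0,0],0],[0.4,[0,0,0],0]]' >/dev/null; python3 st.py 612.8 -188.4 0.17 198.7; python3 fine.py
python3 - <<'E'
from h import *
d=cam('top');a=d['pixels'][150:230,150:290];d2=cam('scene');b=d2['pixels'][190:280,280:420]
cv2.imwrite('pics/c.png',cv2.resize(np.vstack([a,b])[...,::-1],None,fx=3.5,fy=3.5,interpolation=cv2.INTER_CUBIC))
E
```

```text
t 52.58 tcp mm [ 612.4 -188.   314.3] yaw 0.16 open 51.4 F [-0.1  0.3 -0.1] grip 0.0
shift cm [ 0.04 -0.04]
turn 0.0
dz cm -11.56
top 0 seat None mag None plate (array([638.9, 106.5]), array([52.9, 53. ]))
top 1 seat (array([628.8, 192.4]), array([56.7, 61.1])) mag None plate (array([631.6, 196.7]), array([54.1, 54.1]))
top 2 seat None mag None plate (array([621.4, 285.4]), array([53.3, 55.3]))
scene 0 seat (array([642.1, 104.2]), array([61.8, 63.8])) mag (array([647.5,  99.8]), array([43.2, 48.9])) plate (array([639.5, 105.6]), array([54.5, 59.7]))
scene 1 seat (array([634. , 193.5]), array([61.1, 61.4])) mag (array([645. , 186.9]), array([31.3, 44.9])) plate (array([631.7, 195. ]), array([54.4, 60.5]))
scene 2 seat (array([624.6, 282.7]), array([61.1, 61.6])) mag (array([630.3, 277.9]), array([41.4, 47.5])) plate (array([621.4, 283.5]), array([53.7, 61.2]))
```

View pics/c.png

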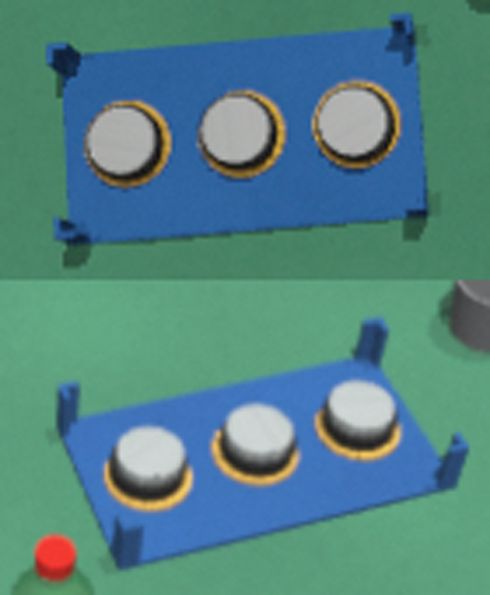

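All three stacks are flat and centred within about 1.6 mm, with rims visible all round, at crop (123,141), (237,132) and (352,122). Fetching the cover.

```bash
python3 -m jog '[[0.4,[0,0,-4],0],[0.4,[0,0,-3],0],[0.4,[0,0,-2],0],[0.4,[0,0,-1],0],[0.4,[0,0,-1],0],[0.4,[0,0,-0.4],0],[0.4,[0,0,0],0],[0.4,[0,0,0],0]]' >/dev/null; python3 st.py 612.8 -188.4 0.17 198.7; python3 -m jog '[[1,[0,0,0],0],[1,[0,0,0],0],[1,[0,0,0],0],[1,[0,0,0],0],[1,[0,0,0],0]]' >/dev/null; python3 st.py;  python3 -m jog '[[1,[0,0,1],0],[1,[0,0,2],0],[1,[0,0,4],0],[1,[0,0,4],0],[1,[0,0,4],0],[1,[0,0,2],0],[1,[0,0,0],0]]' >/dev/null; python3 st.py 632 194 5.9
```

```text
t 53.77 tcp mm [ 612.6 -188.5  200.6] yaw 0.17 open 51.2 F [-0.6  0.6  0.2] grip 0.0
shift cm [0.02 0.01]
turn -0.0
dz cm -0.19
t 54.4 tcp mm [ 612.6 -188.4  200.5] yaw 0.18 open 18.9 F [-0.3 -0.3  5.5] grip 59.4
t 55.27 tcp mm [ 612.3 -188.3  372.5] yaw 0.17 open 19.0 F [ 0.3  0.  -3.7] grip 59.2
shift cm [ 1.97 38.23]
turn 0.1
```

```bash
python3 -m jog '[[1,[0.2,3.8,0],0.01],[1,[0.2,3.8,0],0.01],[1,[0.2,3.8,0],0.01],[1,[0.2,3.8,0],0.01],[1,[0.2,3.8,0],0.01],[1,[0.2,3.8,0],0.01],[1,[0.2,3.8,0],0.01],[1,[0.2,3.8,0],0.01],[1,[0.2,3.8,0],0.01],[1,[0.1,3.8,0],0.01]]' >/dev/null; python3 -m jog '[[1,[0,0,0],0],[1,[0,0,0],0],[1,[0,0,-5],0],[1,[0,0,-3],0],[1,[0,0,-2],0],[1,[0,0,0],0],[1,[0,0,0],0]]' >/dev/null; python3 st.py 632 193.7 5.9 237.5
```

```text
t 57.4 tcp mm [631.8 191.  270.9] yaw 5.85 open 19.1 F [ 0.4 -0.4 -3.1] grip 59.0
shift cm [0.02 0.27]
turn 0.001
dz cm -3.34
```

```bash
python3 -m jog '[[1,[0.02,0.25,-1],0],[1,[0,0,-0.5],0],[1,[0,0,0],0],[1,[0,0,0],0],[1,[0,0,0],0]]' >/dev/null; python3 st.py 632 193.7 5.9 237.5
python3 - <<'E'
from h import *
d=cam('scene');save(d,'s8.png',(280,170,430,280),5)
E
```

```text
t 58.02 tcp mm [631.7 194.1 255.2] yaw 5.9 open 19.2 F [-0.1 -0.  -4. ] grip 59.3
shift cm [ 0.03 -0.04]
turn -0.0
dz cm -1.77
```

View pics/s8.png

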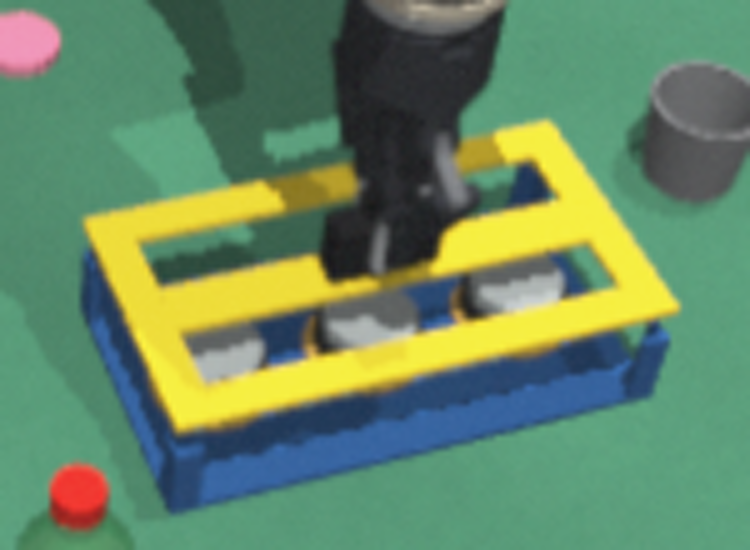

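The cover hangs level and squarely above the pillars, frame corners at crop (90,220), (180,430), (680,305) and (550,125). Lowering it slowly.

```bash
python3 -m jog '[[1,[0.03,-0.03,-0.5],0],[1,[0,0,-0.3],0],[1,[0,0,-0.2],0],[1,[0,0,-0.2],0],[1,[0,0,0],0],[1,[0,0,0],0]]' >/dev/null; python3 st.py 632 193.7 5.9 237.5; python3 -m jog '[[1,[0,0,-0.2],0],[1,[0,0,-0.2],0],[1,[0,0,-0.1],0],[1,[0,0,0],0],[1,[0,0,0],0]]' >/dev/null; python3 st.py 632 193.7 5.9 237.5
```

```text
t 58.83 tcp mm [632.  193.8 243.1] yaw 5.9 open 19.2 F [ 0.6 -0.3 -2.4] grip 59.3
shift cm [-0.   -0.01]
turn -0.0
dz cm -0.56
t 59.45 tcp mm [632.  193.8 238.1] yaw 5.9 open 19.1 F [ 0.6 -0.4 -3.2] grip 59.3
shift cm [-0.   -0.01]
turn -0.0
dz cm -0.06
```

Entered freely. A final touch down, then release and rise clear. The press with closed fingers on top of the handle comes after that.

```bash
python3 -m jog '[[1,[0,0,-0.1],0],[1,[0,0,0],0],[1,[0,0,0],0]]' >/dev/null; python3 st.py; python3 -m jog '[[0.4,[0,0,0],0],[0.4,[0,0,0],0],[0.4,[0,0,0],0],[0.4,[0,0,0],0],[0.4,[0,0,2],0],[0.4,[0,0,3],0],[0.4,[0,0,3],0],[1,[0,0,0],0],[1,[0,0,0],0],[1,[0,0,0],0]]' >/dev/null; python3 st.py
python3 - <<'E'
from h import *
for n in('top','scene'):
    d=cam(n)
    for b in blobs(d,'yellow',.053,(130,130,440,290),200): print(n,np.round(b[3][0],1),np.round(b[3][1],1),round(b[3][2],2))
save(d,'s9.png',(280,170,430,280),5)
E
```

```text
t 59.83 tcp mm [632.  193.8 237.5] yaw 5.9 open 19.0 F [-2.3 -0.8  4.1] grip 60.1
t 61.08 tcp mm [631.9 193.7 316.3] yaw 5.9 open 0.7 F [-0.4 -0.4  0.1] grip 0.0
top [636.6 125.6] [150.7 141.5] 6.01
scene [632.2 192.9] [153.4 280.8] 6.02
```

View pics/s9.png

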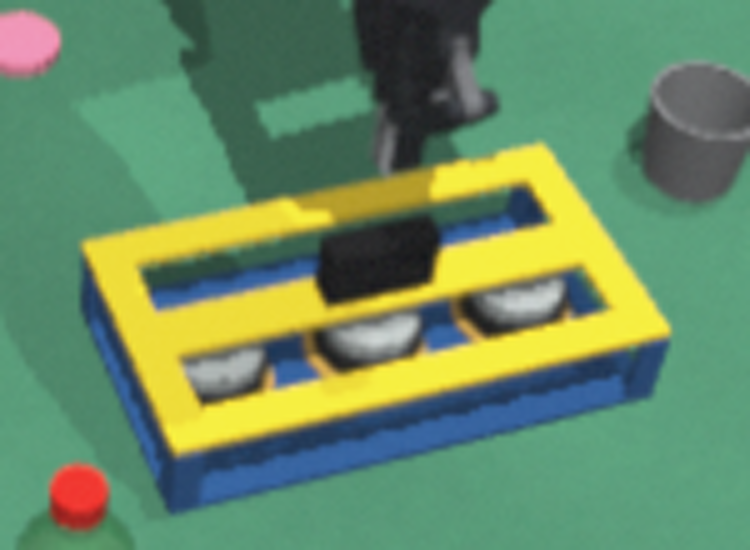

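The cover sits home: its frame rests on the pillar tops all round and the handle is free. Pressing on the handle top with shut fingers.

```bash
python3 -m jog '[[1,[0,0,-2.5],0],[1,[0,0,-1.2],0],[1,[0,0,-0.6],0],[1,[0,0,-0.3],0],[1,[0,0,0],0],[1,[0,0,0],0]]' >/dev/null; python3 st.py; python3 -m jog '[[1,[0,0,-0.15],0],[1,[0,0,-0.15],0],[1,[0,0,0],0],[1,[0,0,0],0]]' >/dev/null; python3 st.py
```

```text
t 61.92 tcp mm [632.1 193.8 271.5] yaw 5.9 open -0.0 F [ 0.  -0.7  0. ] grip 0.0
t 62.42 tcp mm [632.  193.8 268. ] yaw 5.9 open 0.2 F [1.  0.7 0. ] grip 0.0
```

```bash
python3 -m jog '[[1,[0,0,-0.15],0],[1,[0,0,-0.1],0],[1,[0,0,0],0],[1,[0,0,0],0]]' >/dev/null; python3 st.py; python3 -m jog '[[1,[0,0,-0.1],0],[1,[0,0,0],0],[1,[0,0,0],0]]' >/dev/null; python3 st.py
```

```text
t 62.92 tcp mm [632.  193.8 266.5] yaw 5.91 open -0.2 F [-3.4 -0.7  8.3] grip 4.4
t 63.3 tcp mm [631.9 193.8 266.4] yaw 5.9 open 0.1 F [-6.8 -1.8 17.7] grip 8.5
```

```bash
python3 -m jog '[[1,[0,0,-0.03],0],[1,[0,0,0],0],[1,[0,0,0],0]]' >/dev/null; python3 st.py; python3 -m jog '[[1,[0,0,1],0],[1,[0,0,3],0],[1,[0,0,5],0],[1,[-4,-4,2],0],[1,[-4,-4,0],0],[1,[-2,-5,0],0],[1,[0,-5,0],0],[1,[0,-5,0],0],[1,[0,0,0],0],[1,[0,0,0],0]]' >/dev/null; python3 st.py
python3 - <<'E'
from h import *
for n in('top','scene'):
    d=cam(n)
    for b in blobs(d,'yellow',.053,(130,130,440,290),200): print(n,np.round(b[3][0],1),np.round(b[3][1],1),round(b[3][2],2))
    save(d,'f_'+n+'.png',(140,130,310,250) if n=='top' else (280,170,430,280),4)
E
```

```text
t 63.67 tcp mm [631.9 193.8 266.4] yaw 5.91 open 0.2 F [-6.4 -1.6 18.6] grip 9.7
t 64.92 tcp mm [532.  -36.  374.2] yaw 5.86 open -0.1 F [-0.9  0.5  0.5] grip 0.0
top [629.3 194.8] [151.4 280. ] 5.84
scene [632.5 193.3] [152.2 281.6] 5.89
```

View pics/f_top.png

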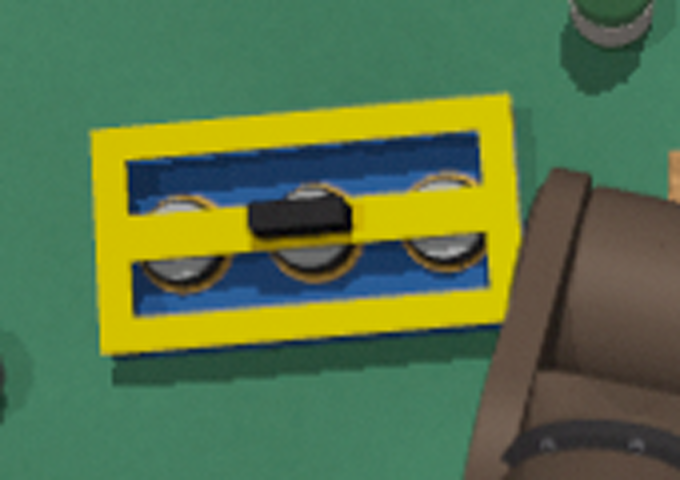

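The cover is home and the stacks are intact beneath it, crop (183,243), (312,232) and (443,222). It was pressed with about 18 N, and the robot is clear. Handing in.

```bash
python3 -c "
from workcell import close_job
print(close_job())"
```

```text
the job is handed in; nothing more can be done
None
```

I handed the job in at about 65 s; no verdict came back. By camera, all three magnet-and-plate stacks are centred to within about 2 mm, and the cover is home after a press of about 18 N. The bottle, wrench and cup were left alone.

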